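Set out the craft stall's counter

TASK

Set out the souvenir counter: lift and turn the little rocking stool on its base board until its short metal-shod leg stands on the board's raised pad, so that all four feet touch and it stands level, then stand the round keepsake box upright on the middle of the stool's top. Also tuck every loose wooden plaque flat under the weighted arm of the plaque holder, one on top of another, lengthwise and pushed back to the stop posts; leave everything else on the counter where it is.

Things in the scene. Friction and masses are not known exactly. Their poses are not given: they have to be found in the camera images.
- holder: Fixed plaque holder: dark wooden base, two steel stop posts at its far end, a weighted steel arm hinged between them. Origin on its underside; x points from the open mouth to the posts (push plaques along +x), z up. Base only 40 mm wide (narrower than a plaque) from x -60 to +50 mm, top 22 mm up; posts' faces at x +50 mm, 82 mm high, 56 mm wide over both.
- home (a point): On the holder's base top, 65 mm before the stop posts, on the centre line: a plaque fully home lies flat, its middle straight above this point, its length along this frame's x. Axes as the holder's.
- holdarm (a joint): Angle of the weighted hold-down arm: 0 when down (pad 3 mm above the bare base), grows as it lifts, to 1.2; about 0.07 to 0.1 per plaque. Hinge along the holder's y at x +85 mm, 68 mm up. It falls back by its own weight (about 1 to 1.5 N at the pad).
- holdarm_pad (a point): Lowest point of the arm's rounded pad, 24 mm wide, which rests on the top plaque's middle. From it an upturned entry lip, 24 mm wide, reaches 47 mm towards the mouth, its tip 16 mm above the pad: a plaque pushed in level along +x, a few mm above base or pile, lifts the arm and slides under.
- board: Fixed wooden base board, 150 x 140 x 12 mm, on the counter; origin at the middle of its underside, x along the 150 mm side.
- pad (a point): Middle of the top of the square cork pad (34 x 34 mm, 6 mm high) on one corner of the board, at x +45, y +40 mm in the board's frame, 18 mm above the counter.
- stool: Loose four-legged wooden display stool, 0.25 kg, on the board. Flat top 110 (x) x 60 (y) x 12 mm, 70 mm above the feet; grip across the 60 mm at mid-length, clear of the legs. Feet at x +-45, y +-40 mm; origin amid the three long feet's soles. The leg at x +45, y +40 is 6 mm short; off the pad the stool leans 0.1 rad. Level when square on the board, its frame over the board's, same x direction.
- stool_top (a point): Middle of the stool's top face, 70 mm above the stool's origin.
- short_foot (a point): Middle of the sole of the stool's short foot, which has a steel shoe 18 mm wide.
- keepsake_c (a point): Centre (18 mm up) of the loose round wooden keepsake box, 50 mm diameter, 36 mm high, dark wood with a brass band, z along its axis (one solid piece); it belongs on the stool.
- plaque0_c (a point): Centre of a loose flat wooden plaque, 130 (x) x 56 (y) x 10 (z) mm, about 50 g; all plaques are alike, either end or face will do. Three or four are present.
- plaque1_c (a point): Centre of a loose flat wooden plaque, 130 (x) x 56 (y) x 10 (z) mm, about 50 g; all plaques are alike, either end or face will do. Three or four are present.
- plaque2_c (a point): Centre of a loose flat wooden plaque, 130 (x) x 56 (y) x 10 (z) mm, about 50 g; all plaques are alike, either end or face will do. Three or four are present.
- plaque3_c (a point): Centre of a loose flat wooden plaque, 130 (x) x 56 (y) x 10 (z) mm, about 50 g; all plaques are alike, either end or face will do. Three or four are present.
- figurine: Bystander: dark turned figurine, 48 mm wide, 92 mm high; leave alone. Origin at its underside.
- spool: Bystander: wooden spool, 52 mm wide, 50 mm high; leave alone. Origin at its underside.
- shell: Bystander: dark half-shell bowl, 100 mm wide, 42 mm high; leave alone. Origin at its underside.
- tin: Bystander: steel tin, 64 mm wide, 70 mm high; leave alone. Origin at its underside.
- block: Bystander: wooden block, 90 x 60 x 30 mm; leave alone. Origin at its underside.
- cup: Bystander: white mug, 72 mm wide, 80 mm high; leave alone. Origin at its underside.
Not all that is in view belongs to the job. What is shaped like the part that bears plaque1_c but purple is not meant.

How it is judged:
By the outcome, as a careful person would: the job done as asked, in the order asked, and still so for the second after the job is handed in, with the robot touching nothing.
Of plaque0, plaque1, plaque2, plaque3 only 3 to 4 are there at a start; the rules pass over those that are not, and their reading is None.
At some moment in a run one of plaque0, plaque1, plaque2, plaque3 may be knocked a few centimetres aside while the robot is not near it.
Once in a run the grip may slacken for a moment while it holds something.
It also fails if it takes over 210 s, if anything falls off the work surface, if the arm or the gripper's body presses on something with over 40 N, if the wrist force passes 120 N, or if a joint passes its speed limit or range.

ROBOT

A 6-joint arm with a two-finger parallel gripper is mounted at the origin on the work surface. World frame = base frame: x ahead of the robot, y to its left, z up, the work surface at z = 0. Lengths are in mm, angles in rad, forces in N, time in s.
With the tool pointing down it reaches from about 400 to 925 mm from the base axis. Payload 3.4 kg.
Tool frame: the origin (TCP) lies between the finger pads; the fingertips stand 25 mm ahead of it and the grasp point (between the pads) lies 6 mm ahead of it; z points along the fingers, y is the line along which they close (so a half turn about z gives the same grasp; the last joint's range is limited). The gripper opens to 85 mm and grips with 20 to 120 N. Pads are 22 mm wide; open, the fingers measure 114 mm over their backs; the gripper's body (76 mm by 85 mm) begins 54 mm behind the grasp point. The pads swing forward as they close: fully open they stand 13 mm farther back than shut.
Start: joints at [-1.296, 0.307, 1.506, -0, 1.328, -0.073], TCP at [196.494, -540.39, 256.305] pointing down, gripper open.
Joint ranges: [-3.12, 3.12], [-1.05, 2.28], [0.14, 2.33], [-1.42, 4.57], [0.1, 2.73], [-2.68, 2.68]. Speed limits (rad/s): [2.57, 2.57, 3.14, 3.14, 3.14, 3.14].

INTERFACE

Orientations are given as a unit quaternion [w, x, y, z].
In Python, from workcell import env, viewer, hand_in gives the robot as it stands.
- The arm moves only by the tool carry_out, never from a script. Its argument "motion" is a list of rows, each an object of numbers: "tx", "ty", "tz": the shift along the tool's x, y, z in mm; "turn": the turn about the tool's z in degrees; "fingers": the closure, from 0 (fully open) to 1 (shut). In form: [{"tx": .., "ty": .., "tz": .., "turn": .., "fingers": ..}, ...]. A call has 1 to 20 rows; each row shifts and turns the commanded pose from where the row before left it, along the tool's axes as they then stand; what a row does not reach is not made up. A row lasts 1/10 s, in which the tool goes at most 50 mm and 8.59 degrees, less where a joint would pass 70% of its speed; a pose out of reach is approached as far as the arm can. A call with a gripper value outside its range is refused whole. The fingers move at their own pace and stop on an object; the grip force is fixed at half the most. Time passes only in rows, so rows that do not move let the fingers close. It gives the time, the measured TCP pose, the force, the opening and the grip force at its end, in the units of the state.
- env.state(): the state, without advancing time (a new reading comes with each control period).
- viewer.camera(name): name is "scene" or "top" or "wrist"; returns a dict with "img" (480x640x3 uint8, red, green, blue), "fovy" (degrees; the focal length in pixels is half the picture's height over the tangent of half this angle, whatever the lens; pixels are square), "cx", "cy" (the principal point, pixels), "rvec" (rotation vector, rad) and "tvec" (3), from world to camera coordinates, as OpenCV has them; the wrist camera has in their place "hand_eye" (4x4, takes a point from camera to tool coordinates, whose origin is the TCP and whose axes are the flange's). Camera axes: x right, y down, z forward; pixel columns grow to the right and rows downward; lengths in mm; the calibration is good to about 2 mm. A picture is of the moment at which its call begins: read the wrist's pose just before it. There is no depth.
- hand_in(): hands the job in; it is judged then, once.
The state is a dict: "clock": time; "qpos": joint angles; "dq": joint speeds; "tau": joint torques, N m; "tool_pos": TCP position; "ee_rot": TCP orientation; "wrist_force": force on the tool from outside, world axes, zero at the start; "moment": the same for the moment, N m; "finger_gap": finger opening in mm; "grip_force": force on a finger pad.
Only numpy, scipy, OpenCV 4.12 (cv2) and the standard library are available. Lean on these libraries where they do the work, as an engineer would, in place of code of your own. Each camera call takes 0.05 s, during which the arm holds its last target. There are 200 camera calls.

## Working session

There is one attempt and no reset: what is moved stays moved. The work goes in short steps, Python scripts to look and compute and a tool call to move; the robot and the scene stay as the last step left them, time stands still between calls to the robot, and variables do not carry over. Pictures are saved under pics/ and viewed, at most 14 in all, crops included, and the job is handed in when it is done.

Besides the shell and the picture viewer there is one more tool, called after ">>>" as a command line: name --argument value ..., lists and objects as JSON in quotes. carry_out: Moves the arm, as the interface text tells. Its arguments: {"type":"object","properties":{"motion":{"type":"array"}},"required":["motion"]}

```bash
mkdir -p pics; ls; cat > h.py <<'E'
import numpy as np, cv2
from scipy.spatial.transform import Rotation as R
from workcell import env, viewer, hand_in
def cam(name):
    s=env.state(); c=viewer.camera(name); f=240/np.tan(np.radians(c["fovy"])/2)
    K=np.array([[f,0,c["cx"]],[0,f,c["cy"]],[0,0,1.]])
    if name=="wrist":
        q=s["ee_rot"]; T=np.eye(4); T[:3,:3]=R.from_quat([q[1],q[2],q[3],q[0]]).as_matrix(); T[:3,3]=s["tool_pos"]
        W=np.linalg.inv(T@np.array(c["hand_eye"])); Rm,t=W[:3,:3],W[:3,3]
    else:
        Rm=R.from_rotvec(np.ravel(c["rvec"])).as_matrix(); t=np.ravel(c["tvec"])
    return c["img"],K,Rm,t
def ray(C,uv,z):
    _,K,Rm,t=C; uv=np.atleast_2d(uv).astype(float)
    d=(np.linalg.inv(K)@np.c_[uv,np.ones(len(uv))].T).T@Rm; o=-Rm.T@t
    return o+d*((z-o[2])/d[:,2])[:,None]
def proj(C,P):
    _,K,Rm,t=C; p=(K@(Rm@np.atleast_2d(P).T+t[:,None])).T; return p[:,:2]/p[:,2:]
def save(C,n): cv2.imwrite("pics/"+n,C[0][:,:,::-1])
E
python3 - <<'E'
from h import *
for n in("scene","top"):
    C=cam(n); save(C,n+"0.png"); np.savez(n+"0.npz",i=C[0],K=C[1],R=C[2],t=C[3])
    print(n,C[1][0,0],C[1][:2,2],-C[2].T@C[3],C[2].round(2).tolist())
print(env.state())
E
```

```text
pics
scene 553.2229988698925 [317.81427984 233.25343802] [1285.2333883  -182.70840014 1121.33799165] [[0.23, 0.97, 0.01], [0.77, -0.17, -0.61], [-0.59, 0.15, -0.79]]
top 454.4047083858889 [326.92693116 241.84788702] [ 462.05521733   11.90439237 1052.4756673 ] [[0.02, -1.0, -0.0], [-1.0, -0.02, -0.06], [0.06, 0.01, -1.0]]
{'clock': 0.1, 'qpos': array([-1.29549657e+00,  3.07511896e-01,  1.50752140e+00, -2.55194157e-06,
        1.32845559e+00, -7.34936808e-02]), 'dq': array([ 2.17495516e-03, -9.86344038e-04, -3.59933128e-03,  8.12688038e-04,
        2.02179208e-05,  1.10496891e-03]), 'tau': array([ 4.06785739e-04, -4.58531642e+01, -2.52609193e+01, -8.69238283e-05,
        5.59055348e-03,  9.23413836e-06]), 'tool_pos': array([ 196.33407887, -539.81830195,  255.47335074]), 'ee_rot': array([-9.43166739e-04,  9.84830900e-01,  1.73514263e-01, -9.67374181e-05]), 'wrist_force': array([-0.23672273, -0.66793602, -0.37223369]), 'moment': array([-0.0377078 ,  0.0283754 ,  0.00973341]), 'grip_force': 0.0, 'finger_gap': 85.23291513466431}
```

View pics/top0.png

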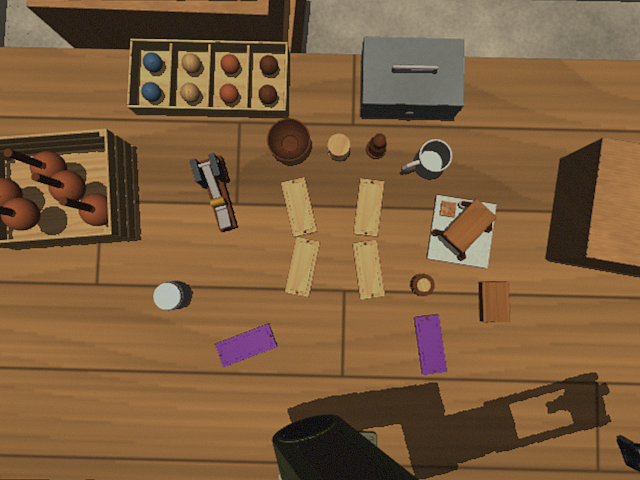

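View pics/scene0.png

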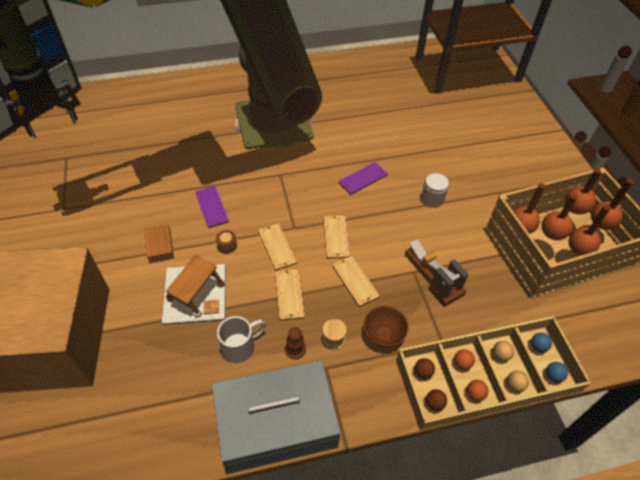

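The top view shows four pale plaques near (299,207), (368,207), (302,267) and (369,269). The holder is at (213,190), the leaning stool on its board at (465,230), and the cork pad at (448,208). The keepsake is at (423,285), and the two purple decoys are at (246,345) and (430,344). The scene view agrees with this. Next I'll measure these positions.

```bash
cat >> h.py <<'E'
def yaw():
    q=env.state()["ee_rot"]; m=R.from_quat([q[1],q[2],q[3],q[0]]).as_matrix(); return m
def go(x,y,z,yw=None):
    """tool-axes shift from the measured pose; yw = world angle (deg) of tool x, mod 180"""
    s=env.state(); m=yaw(); d=m.T@(np.array([x,y,z])-s["tool_pos"])
    y0=np.degrees(np.arctan2(m[1,0],m[0,0])); o=[]
    if yw is not None: o=[round(float(-((yw-y0+90)%180-90)),1)]
    print("shift",d.round(1),"turn",o,"yaw",y0.round(1),"pos",s["tool_pos"].round(1),"gap",round(s["finger_gap"],1),"t",s["clock"])
def plaques(C,z=10):
    hsv=cv2.cvtColor(C[0],cv2.COLOR_RGB2HSV); m=cv2.inRange(hsv,(12,60,150),(32,150,255))
    m=cv2.morphologyEx(m,cv2.MORPH_OPEN,np.ones((3,3))); out=[]
    for c in cv2.findContours(m,0,2)[0]:
        if cv2.contourArea(c)<400: continue
        p=ray(C,c[:,0],z)[:,:2].astype(np.float32); (x,y),(w,h),a=cv2.minAreaRect(p)
        if w<h: w,h,a=h,w,a+90
        out.append([round(float(v),1) for v in (x,y,w,h,(a+90)%180-90)])
    return out
E
python3 - <<'E'
from h import *
C=cam("top"); print(*plaques(C),sep="\n")
for n,uv,z in [("keep",(423,285),36),("board",(462,231),12),("pad",(448,208),18),("stooltop",(468,229),82),("holdtail",(230,226),22),("posts",(208,168),82)]: print(n,ray(C,uv,z)[0].round())
c=viewer.camera("wrist"); print(np.array(c["hand_eye"]).round(3),c["fovy"])
go(640,-300,330,0)
E
```

```text
[468.3, -77.6, 129.2, 57.5, 9.7]
[470.3, 75.1, 130.9, 55.2, -10.0]
[611.4, -75.8, 128.5, 56.6, -5.9]
[602.9, 96.7, 134.8, 78.2, 15.7]
[616.0, 639.5, 226.9, 186.2, -85.1]
[685.1, 584.7, 105.2, 79.2, -86.9]
[639.0, -639.9, 292.2, 116.4, -1.1]
[903.8, 164.6, 135.5, 80.2, -0.0]
[904.1, 254.7, 135.7, 79.2, -0.1]
[904.6, 344.3, 135.7, 75.2, -0.0]
[903.2, 433.4, 135.3, 71.1, 1.2]
[1080.6, 408.4, 468.1, 32.0, -88.8]
keep [ 435. -198.   36.]
board [ 560. -291.   12.]
pad [ 612. -257.   18.]
stooltop [ 558. -283.   82.]
holdtail [558. 240.  22.]
posts [678. 279.  82.]
[[  -0.      -0.947   -0.321   82.442]
 [   1.       0.      -0.       0.623]
 [   0.      -0.321    0.947 -118.66 ]
 [   0.       0.       0.       1.   ]] 63.749425841154334
shift [498.9 -74.  -74.1] turn [20.0] yaw 20.0 pos [ 196.4 -540.   255.7] gap 85.4 t 0.2
```

```bash
python3 -c "
from h import *
go(540,-285,330,0)"
```

```text
shift [ 410.1 -122.3  -74.1] turn [20.0] yaw 20.0 pos [ 196.4 -540.   255.7] gap 85.4 t 0.2
```

>>> carry_out --motion '[{"tx": 41,"ty": -12.2,"tz": -7.4},{"tx": 41,"ty": -12.2,"tz": -7.4},{"tx": 41,"ty": -12.2,"tz": -7.4},{"tx": 41,"ty": -12.2,"tz": -7.4},{"tx": 41,"ty": -12.2,"tz": -7.4},{"tx": 41,"ty": -12.2,"tz": -7.4},{"tx": 41,"ty": -12.2,"tz": -7.4},{"tx": 41,"ty": -12.2,"tz": -7.4},{"tx": 41,"ty": -12.2,"tz": -7.4},{"tx": 41,"ty": -12.2,"tz": -7.4},{"turn": 7},{"turn": 7},{"turn": 6},{}]'

```text
validation failed for argument at $.mo...
```

```bash
python3 -c "
from h import *
C=cam('wrist'); save(C,'w1.png'); go(540,-285,330,0); import pickle; pickle.dump(C,open('w1.pkl','wb'))"
```

```text
shift [ 410.1 -122.4  -74. ] turn [20.0] yaw 20.0 pos [ 196.4 -540.1  255.9] gap 85.3 t 0.25
```

View pics/w1.png

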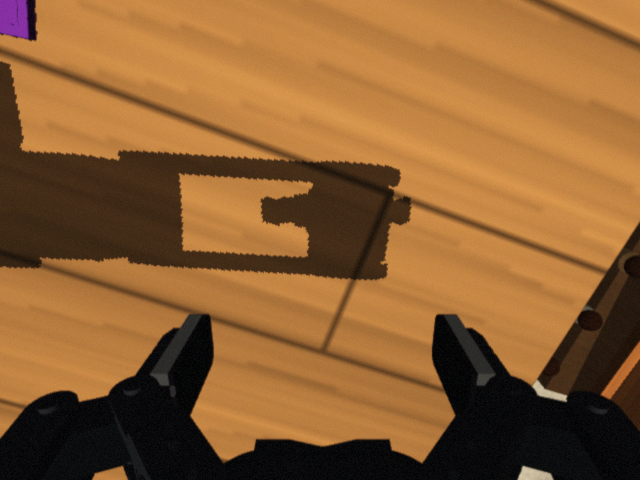

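The move was refused because every row needs all the fields. The picture shows only bare counter and the open fingers.

>>> carry_out --motion '[{"tx": 41,"ty": -12.2,"tz": -7.4,"turn": 0,"fingers": 0},{"tx": 41,"ty": -12.2,"tz": -7.4,"turn": 0,"fingers": 0},{"tx": 41,"ty": -12.2,"tz": -7.4,"turn": 0,"fingers": 0},{"tx": 41,"ty": -12.2,"tz": -7.4,"turn": 0,"fingers": 0},{"tx": 41,"ty": -12.2,"tz": -7.4,"turn": 0,"fingers": 0},{"tx": 41,"ty": -12.2,"tz": -7.4,"turn": 0,"fingers": 0},{"tx": 41,"ty": -12.2,"tz": -7.4,"turn": 0,"fingers": 0},{"tx": 41,"ty": -12.2,"tz": -7.4,"turn": 0,"fingers": 0},{"tx": 41,"ty": -12.2,"tz": -7.4,"turn": 0,"fingers": 0},{"tx": 41,"ty": -12.2,"tz": -7.4,"turn": 0,"fingers": 0},{"tx": 0,"ty": 0,"tz": 0,"turn": 7,"fingers": 0},{"tx": 0,"ty": 0,"tz": 0,"turn": 7,"fingers": 0},{"tx": 0,"ty": 0,"tz": 0,"turn": 6,"fingers": 0},{"tx": 0,"ty": 0,"tz": 0,"turn": 0,"fingers": 0}]'

```text
clock: 1.65
tool_pos: [540.2, -285.3, 330.0]
ee_rot: [-0.0, 1.0, -0.0, -0.0]
wrist_force: [-0.1, 0.1, 0.1]
finger_gap: 85.5
grip_force: 0.0
```

```bash
python3 -c "
from h import *
C=cam('wrist'); save(C,'w2.png'); go(540,-285,330,0); import pickle; pickle.dump(C,open('w2.pkl','wb'))"
```

```text
shift [-0.1 -0.4  0.1] turn [0.1] yaw 0.1 pos [ 540.1 -285.4  330.1] gap 85.3 t 1.7
```

View pics/w2.png

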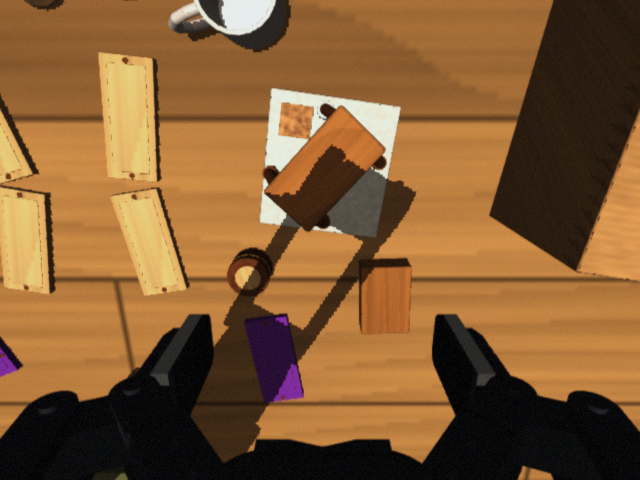

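The stool lies diagonally at about (326,168) and the cork pad at (295,120). The board corners are near (273,89), (400,107), (378,237) and (261,222). I'll enlarge this area to find the steel shoe.

```bash
python3 -c "
from h import *
import pickle
C=pickle.load(open('w2.pkl','rb')); i=C[0][80:250,240:420,::-1]
i=np.clip(i.astype(float)*1.3+20,0,255).astype(np.uint8)
cv2.imwrite('pics/w2c.png',cv2.resize(i,None,fx=3.5,fy=3.5,interpolation=cv2.INTER_CUBIC))
d=np.load('top0.npz')
B=ray(C,[(273,89),(400,107),(378,237),(261,222)],12);print(B.round(1),B.mean(0))
for k in range(4): e=B[(k+1)%4]-B[k];print(np.linalg.norm(e).round(1),np.degrees(np.arctan2(e[1],e[0])).round(1))
print('pad',ray(C,(295,120),18))
"
```

```text
[[ 641.8 -233.6   12. ]
 [ 623.8 -368.8   12. ]
 [ 477.1 -352.1   12. ]
 [ 495.7 -213.5   12. ]] [ 559.61719943 -291.98240385   12.        ]
136.4 -97.6
147.7 173.5
139.8 82.4
147.5 -7.8
pad [[ 610.69605963 -256.51817741   18.        ]]
```

View pics/w2c.png

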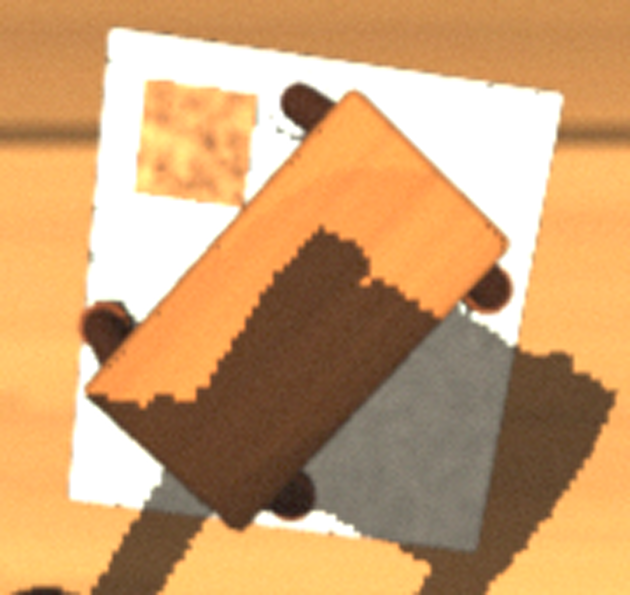

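>>> carry_out --motion '[{"tx": 0,"ty": -45,"tz": 8,"turn": 0,"fingers": 0},{"tx": 0,"ty": -45,"tz": 8,"turn": 0,"fingers": 0},{"tx": 0,"ty": -45,"tz": 8,"turn": 0,"fingers": 0},{"tx": 0,"ty": -45,"tz": 8,"turn": 0,"fingers": 0},{"tx": 0,"ty": -35,"tz": 8,"turn": 0,"fingers": 0},{"tx": 0,"ty": 0,"tz": 0,"turn": 0,"fingers": 0}]'

```text
clock: 2.3
tool_pos: [538.7, -66.4, 289.2]
ee_rot: [-0.001, 1.0, 0.003, -0.001]
wrist_force: [-0.9, -0.0, 0.4]
finger_gap: 85.6
grip_force: 0.0
```

```bash
python3 -c "
from h import *
import pickle
C=cam('wrist'); pickle.dump(C,open('w3.pkl','wb'))
u,v=proj(C,[560,-290,40])[0];print(u,v)
u0,v0=int(min(max(u-100,0),440)),int(max(v-90,0))
i=C[0][v0:v0+180,u0:u0+200,::-1]
i=np.clip(i.astype(float)*1.3+20,0,255).astype(np.uint8);print(u0,v0)
cv2.imwrite('pics/w3c.png',cv2.resize(i,None,fx=3.2,fy=3.2,interpolation=cv2.INTER_CUBIC))
print(*plaques(C),sep='\n')
"
```

```text
557.3896442896375 177.01488400078247
440 87
[421.3, -207.4, 30.4, 28.9, 0.5]
[446.9, -80.9, 89.8, 55.1, 9.0]
[469.6, 74.6, 129.5, 55.3, -10.2]
[610.7, -75.6, 129.4, 55.4, -5.8]
[607.8, 86.5, 130.2, 55.4, 14.7]
```

View pics/w3c.png

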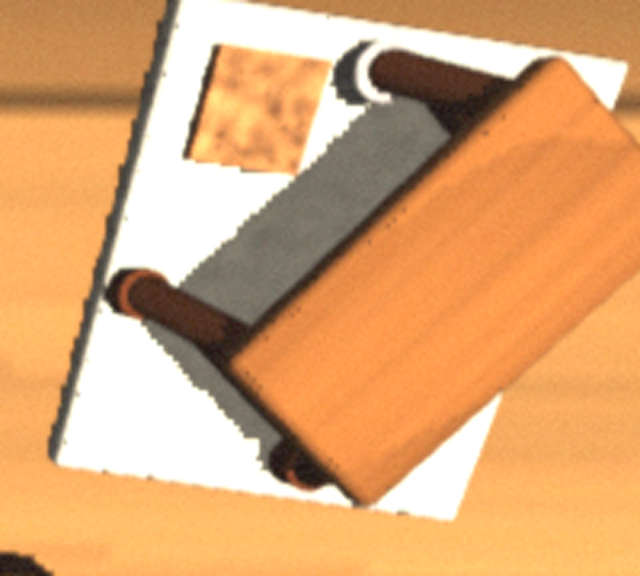

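The white steel shoe is on the leg at crop (360,75), the leg nearest the pad. The other feet have copper rings. So stool +x points along about -42°, and the stool needs to turn about +35°.

```bash
cat >> h.py <<'E'
def tri(C1,a,C2,b):
    P=[C[1]@np.c_[C[2],C[3]] for C in(C1,C2)]
    X=cv2.triangulatePoints(P[0],P[1],np.array(a,float).T,np.array(b,float).T); return (X[:3]/X[3]).T
E
python3 -c "
from h import *
import pickle
C=pickle.load(open('w2.pkl','rb'));D=pickle.load(open('w3.pkl','rb'))
a=np.array([(353,92),(508,245),(240,527),(88,392)])/3.5+(240,80)
b=np.array([(560,58),(235,365),(368,505)])/3.2+(440,87)
X=tri(C,a[[0,3,2]],D,b);print(X.round(1))
P=ray(C,a,81);print(P.round(1),P.mean(0))
for k in range(4): e=P[(k+1)%4]-P[k];print(np.linalg.norm(e).round(1),np.degrees(np.arctan2(e[1],e[0])).round(1))
print('shoe',ray(D,np.array((360,75))/3.2+(440,87),12))
B=ray(D,np.array([(178,0),(628,65),(453,520),(52,462)])/3.2+(440,87),12);print(B.round(1),B.mean(0))
for k in range(4): e=B[(k+1)%4]-B[k];print(np.linalg.norm(e).round(1),np.degrees(np.arctan2(e[1],e[0])).round(1))
print('pad',ray(D,np.array([(218,45),(330,60),(298,175),(186,157)])/3.2+(440,87),18).mean(0))
go(558,-285,150,-42)
"
```

```text
[[ 624.5 -302.6   76.4]
 [ 546.2 -230.7   82.5]
 [ 508.1 -272.1   85.9]]
[[ 624.3 -302.4   81. ]
 [ 585.7 -344.3   81. ]
 [ 506.9 -272.    81. ]
 [ 546.  -230.5   81. ]] [ 565.72440403 -287.29698748   81.        ]
57.0 -132.6
107.0 137.5
57.0 46.7
106.4 -42.6
shoe [[ 619.94385315 -289.10164798   12.        ]]
[[ 640.8 -230.7   12. ]
 [ 623.3 -369.4   12. ]
 [ 476.4 -349.4   12. ]
 [ 496.1 -210.4   12. ]] [ 559.13396339 -289.98954172   12.        ]
139.8 -97.2
148.3 172.2
140.4 81.9
146.1 -8.0
pad [ 609.74953423 -256.99543947   18.        ]
shift [ 17.5 216.4 139.8] turn [42.3] yaw 0.3 pos [539.5 -68.7 289.9] gap 85.1 t 2.35
```

>>> carry_out --motion '[{"tx": 4.2,"ty": 43.7,"tz": 0,"turn": 0,"fingers": 0},{"tx": 4.2,"ty": 43.7,"tz": 0,"turn": 0,"fingers": 0},{"tx": 4.2,"ty": 43.7,"tz": 30,"turn": 0,"fingers": 0},{"tx": 6.2,"ty": 43.7,"tz": 30,"turn": 0,"fingers": 0},{"tx": 6.2,"ty": 43.7,"tz": 30,"turn": 0,"fingers": 0},{"tx": 0,"ty": 0,"tz": 30,"turn": 8.5,"fingers": 0},{"tx": 0,"ty": 0,"tz": 20,"turn": 8.5,"fingers": 0},{"tx": 0,"ty": 0,"tz": 0,"turn": 8.5,"fingers": 0},{"tx": 0,"ty": 0,"tz": 0,"turn": 8.5,"fingers": 0},{"tx": 0,"ty": 0,"tz": 0,"turn": 8.5,"fingers": 0},{"tx": 0,"ty": 0,"tz": 0,"turn": 0,"fingers": 0}]'

```text
clock: 3.45
tool_pos: [563.9, -282.9, 155.9]
ee_rot: [0.0, 0.932, -0.363, 0.0]
wrist_force: [0.0, 0.2, -0.4]
finger_gap: 85.8
grip_force: 0.0
```

```bash
python3 -c "
from h import *
go(565.7,-287.3,82,-42.5)"
```

```text
shift [ 4.2  2.  73.9] turn [-0.1] yaw -42.6 pos [ 563.9 -282.9  155.9] gap 85.8 t 3.45
```

>>> carry_out --motion '[{"tx": 4.2,"ty": 2,"tz": 20,"turn": 0,"fingers": 0},{"tx": 0,"ty": 0,"tz": 20,"turn": 0,"fingers": 0},{"tx": 0,"ty": 0,"tz": 20,"turn": 0,"fingers": 0},{"tx": 0,"ty": 0,"tz": 13.9,"turn": 0,"fingers": 0},{"tx": 0,"ty": 0,"tz": 0,"turn": 0,"fingers": 0},{"tx": 0,"ty": 0,"tz": 0,"turn": 0,"fingers": 1},{"tx": 0,"ty": 0,"tz": 0,"turn": 0,"fingers": 1},{"tx": 0,"ty": 0,"tz": 0,"turn": 0,"fingers": 1},{"tx": 0,"ty": 0,"tz": 0,"turn": 0,"fingers": 1},{"tx": 0,"ty": 0,"tz": 0,"turn": 0,"fingers": 1},{"tx": 0,"ty": 0,"tz": 0,"turn": 0,"fingers": 1},{"tx": 0,"ty": 0,"tz": 0,"turn": 0,"fingers": 1},{"tx": 0,"ty": 0,"tz": 0,"turn": 0,"fingers": 1}]'

```text
clock: 4.75
tool_pos: [566.7, -286.0, 83.5]
ee_rot: [0.0, 0.932, -0.362, 0.001]
wrist_force: [-0.9, 0.3, 5.9]
finger_gap: 58.8
grip_force: 64.6
```

>>> carry_out --motion '[{"tx": 0,"ty": 0,"tz": -10,"turn": 0,"fingers": 1},{"tx": 0,"ty": 0,"tz": -15,"turn": 0,"fingers": 1},{"tx": 0,"ty": 0,"tz": -15,"turn": 0,"fingers": 1},{"tx": 0,"ty": 0,"tz": 0,"turn": -5.8,"fingers": 1},{"tx": 0,"ty": 0,"tz": 0,"turn": -5.8,"fingers": 1},{"tx": 0,"ty": 0,"tz": 0,"turn": -5.8,"fingers": 1},{"tx": 0,"ty": 0,"tz": 0,"turn": -5.8,"fingers": 1},{"tx": 0,"ty": 0,"tz": 0,"turn": -5.8,"fingers": 1},{"tx": 0,"ty": 0,"tz": 0,"turn": -5.8,"fingers": 1},{"tx": 0,"ty": 0,"tz": 0,"turn": 0,"fingers": 1}]'

```text
clock: 5.75
tool_pos: [565.5, -284.9, 121.9]
ee_rot: [-0.0, 0.998, -0.067, -0.0]
wrist_force: [-0.1, 0.6, -2.7]
finger_gap: 58.9
grip_force: 65.2
```

```bash
python3 -c "
from h import *
s=env.state();print(s['wrist_force'],s['moment'],s['grip_force'])
C=cam('wrist');save(C,'w4.png')
go(559.7,-290.7,84,-7.7)"
```

```text
[-0.14143473  0.58251317 -2.69411026] [-0.0242353   0.01820776  0.0734565 ] 65.17679940909147
shift [-5.   6.5 37.9] turn [-0.1] yaw -7.8 pos [ 565.5 -285.   121.9] gap 58.6 t 5.8
```

View pics/w4.png

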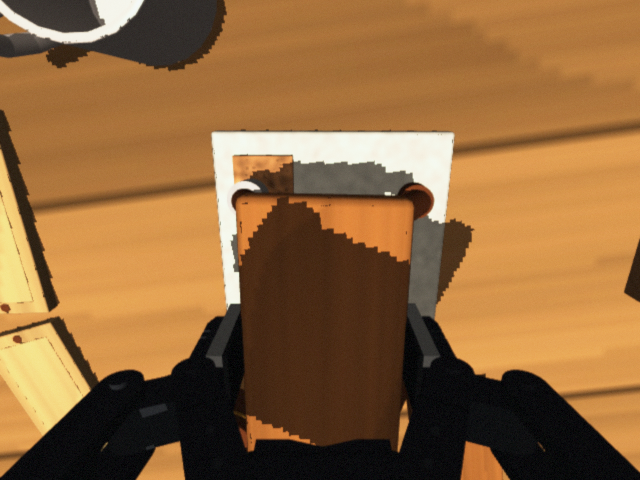

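The stool is held square and the shoe at (245,190) is heading for the pad. Now I'll centre and lower it.

>>> carry_out --motion '[{"tx": -5,"ty": 6.5,"tz": 0,"turn": 0,"fingers": 1},{"tx": 0,"ty": 0,"tz": 10,"turn": 0,"fingers": 1},{"tx": 0,"ty": 0,"tz": 10,"turn": 0,"fingers": 1},{"tx": 0,"ty": 0,"tz": 7,"turn": 0,"fingers": 1},{"tx": 0,"ty": 0,"tz": 4,"turn": 0,"fingers": 1},{"tx": 0,"ty": 0,"tz": 3,"turn": 0,"fingers": 1},{"tx": 0,"ty": 0,"tz": 2,"turn": 0,"fingers": 1},{"tx": 0,"ty": 0,"tz": 1,"turn": 0,"fingers": 1},{"tx": 0,"ty": 0,"tz": 0,"turn": 0,"fingers": 1}]'

```text
clock: 6.7
tool_pos: [557.8, -290.8, 88.1]
ee_rot: [-0.0, 0.998, -0.067, -0.001]
wrist_force: [-11.1, 1.9, 21.8]
finger_gap: 58.7
grip_force: 67.6
```

```bash
python3 -c "
from h import *
s=env.state();print(s['wrist_force'],s['moment'],s['grip_force'])
C=cam('wrist')
u=proj(C,[[559.7+55*.991-30*-.134*s_,-290.7-55*.134+30*.991*s_,z] for s_ in(1,-1) for z in(76,82)]);print(u)
i=C[0][100:280,200:460,::-1];cv2.imwrite('pics/w5.png',cv2.resize(i,None,fx=2.5,fy=2.5))
go(559.7,-290.7,84,-7.7)"
```

```text
[-11.13907315   1.8741985   21.81866418] [1.13002194 1.34185657 0.50336936] 67.56859699264169
[[232.01290382 187.80664033]
 [227.94444979 191.44810577]
 [407.5045992  187.93874424]
 [411.3250425  191.58656548]]
shift [ 1.9 -0.3  4.1] turn [0.0] yaw -7.7 pos [ 557.8 -290.8   88.1] gap 58.4 t 6.75
```

View pics/w5.png

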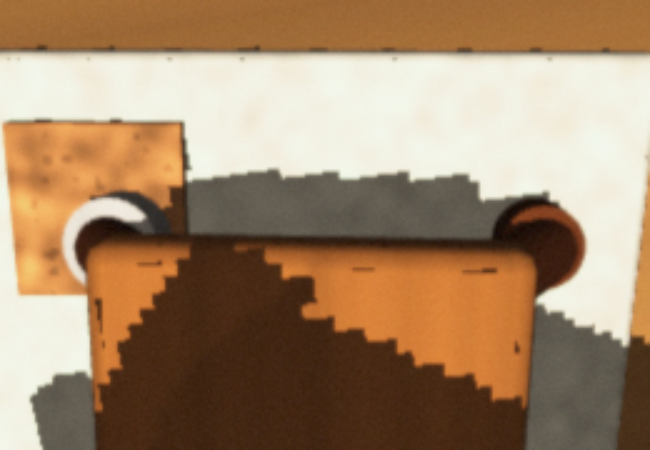

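>>> carry_out --motion '[{"tx": 0,"ty": 0,"tz": -6,"turn": 0,"fingers": 1},{"tx": 0,"ty": 0,"tz": 0,"turn": 0,"fingers": 1},{"tx": 3,"ty": -1.5,"tz": 0,"turn": 0,"fingers": 1},{"tx": 0,"ty": 0,"tz": 2,"turn": 0,"fingers": 1},{"tx": 0,"ty": 0,"tz": 2,"turn": 0,"fingers": 1},{"tx": 0,"ty": 0,"tz": 1,"turn": 0,"fingers": 1},{"tx": 0,"ty": 0,"tz": 0,"turn": 0,"fingers": 1},{"tx": 0,"ty": 0,"tz": 0,"turn": 0,"fingers": 0},{"tx": 0,"ty": 0,"tz": 0,"turn": 0,"fingers": 0},{"tx": 0,"ty": 0,"tz": 0,"turn": 0,"fingers": 0},{"tx": 0,"ty": 0,"tz": 0,"turn": 0,"fingers": 0},{"tx": 0,"ty": 0,"tz": 0,"turn": 0,"fingers": 0},{"tx": 0,"ty": 0,"tz": 0,"turn": 0,"fingers": 0},{"tx": 0,"ty": 0,"tz": 0,"turn": 0,"fingers": 0}]'

```text
clock: 8.15
tool_pos: [563.2, -290.0, 85.8]
ee_rot: [-0.0, 0.998, -0.067, -0.0]
wrist_force: [0.0, 0.4, -0.3]
finger_gap: 85.4
grip_force: 0.0
```

>>> carry_out --motion '[{"tx": 0,"ty": 0,"tz": -30,"turn": 0,"fingers": 0},{"tx": 0,"ty": 0,"tz": -30,"turn": 0,"fingers": 0},{"tx": -20,"ty": 0,"tz": -30,"turn": 0,"fingers": 0},{"tx": -20,"ty": 0,"tz": -30,"turn": 0,"fingers": 0},{"tx": -20,"ty": 0,"tz": -20,"turn": 0,"fingers": 0},{"tx": 0,"ty": 0,"tz": 0,"turn": 0,"fingers": 0},{"tx": 0,"ty": 0,"tz": 0,"turn": 0,"fingers": 0}]'

```text
clock: 8.85
tool_pos: [503.9, -282.1, 226.5]
ee_rot: [0.0, 0.998, -0.068, 0.001]
wrist_force: [0.7, -0.4, -0.4]
finger_gap: 85.2
grip_force: 0.0
```

```bash
python3 -c "
from h import *
import pickle
C=cam('wrist');save(C,'w6.png');pickle.dump(C,open('w6.pkl','wb'))
go(559.7,-290.7,84,-7.7)
def rect(z):
    c,s=np.cos(np.radians(-7.7)),np.sin(np.radians(-7.7))
    return proj(C,[[559.7+a*c-b*s,-290.7+a*s+b*c,z] for a,b in((55,30),(55,-30),(-55,-30),(-55,30))]).round(1)
print(rect(82))"
```

```text
shift [ 56.4   1.2 141.6] turn [-0.0] yaw -7.7 pos [ 503.9 -281.9  225.6] gap 85.4 t 8.9
[[274.8  59.9]
 [371.2  59.8]
 [365.  228.7]
 [281.  228.8]]
```

View pics/w6.png

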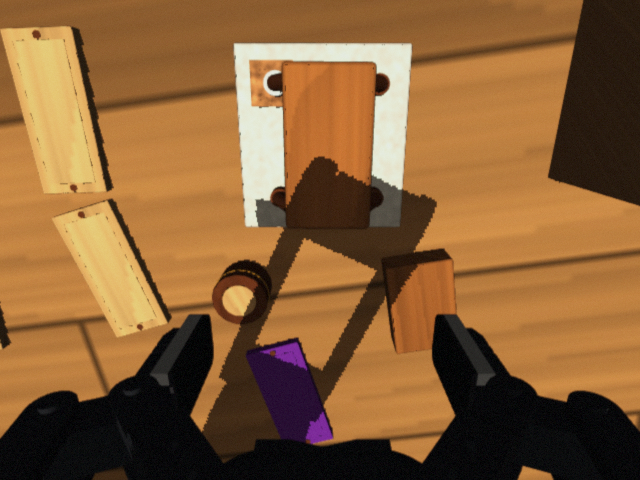

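The stool sits square, with the shoe at (273,83) in the middle of the pad (spanning 250–293). I'll check that it is level by measuring its top edges more finely.

```bash
python3 -c "
from h import *
import pickle
C=pickle.load(open('w6.pkl','rb'))
g=C[0].astype(int)
for r in (70,100,110,120,130,140,150,160,170,180,215,222):
    row=g[r]; bw=(row.max(1)-row.min(1)) # saturation
    # wood: saturated & not board
    m=bw[260:400]>25; idx=np.where(m)[0]+260
    print(r,idx[:3],idx[-3:])
c=320
print([ (v,g[v,300].tolist()) for v in range(54,68)]);print([(v,g[v,340].tolist()) for v in range(218,236)])
"
```

```text
70 [260 261 262] [374 375 376]
100 [260 261 262] [373 374 375]
110 [282 283 284] [372 373 374]
120 [283 284 285] [372 373 394]
130 [283 284 285] [371 372 373]
140 [284 285 286] [371 372 373]
150 [284 285 286] [370 371 372]
160 [260 261 262] [369 370 371]
170 [284 285 286] [388 389 390]
180 [285 286 287] [369 370 371]
215 [286 287 288] [366 367 368]
222 [286 287 288] [366 367 368]
[(54, [229, 234, 217]), (55, [229, 235, 218]), (56, [229, 234, 217]), (57, [229, 233, 214]), (58, [229, 232, 214]), (59, [227, 231, 211]), (60, [208, 209, 184]), (61, [157, 138, 111]), (62, [151, 94, 48]), (63, [171, 99, 43]), (64, [189, 110, 49]), (65, [200, 115, 51]), (66, [203, 118, 49]), (67, [206, 120, 51])]
[(218, [64, 38, 16]), (219, [62, 37, 16]), (220, [64, 37, 19]), (221, [62, 34, 19]), (222, [61, 38, 16]), (223, [64, 39, 23]), (224, [56, 30, 15]), (225, [54, 31, 13]), (226, [59, 34, 15]), (227, [52, 28, 16]), (228, [47, 29, 12]), (229, [61, 40, 20]), (230, [67, 44, 24]), (231, [65, 43, 21]), (232, [66, 42, 20]), (233, [66, 44, 25]), (234, [69, 47, 26]), (235, [67, 41, 22])]
```

```bash
python3 -c "
from h import *
import pickle
C=pickle.load(open('w6.pkl','rb'))
h=cv2.cvtColor(C[0],cv2.COLOR_RGB2HSV)[265:335,200:285]
m=((h[...,2]>190)&(h[...,1]<150)).astype(np.uint8)
c=max(cv2.findContours(m,0,2)[0],key=cv2.contourArea);(e,ax,a)=cv2.fitEllipse(c);e=np.array(e)+(200,265);print(e,ax)
p=ray(C,e,36)[0];print(p)
print(ray(C,[(300,340),(248,352)],10))
go(p[0],p[1],80,-7.7)"
```

```text
[236.77266693 299.2816391 ] (26.448280334472656, 29.06011390686035)
[ 436.25765573 -196.37983293   36.        ]
[[ 370.38115329 -241.84645835   10.        ]
 [ 363.54324855 -187.27064919   10.        ]]
shift [-78.6 -75.7 145.6] turn [-0.0] yaw -7.7 pos [ 503.9 -281.9  225.6] gap 85.4 t 8.9
```

>>> carry_out --motion '[{"tx": -39.3,"ty": -37.8,"tz": 20,"turn": 0,"fingers": 0},{"tx": -39.3,"ty": -37.8,"tz": 20,"turn": 0,"fingers": 0},{"tx": 0,"ty": 0,"tz": 40,"turn": 0,"fingers": 0},{"tx": 0,"ty": 0,"tz": 40,"turn": 0,"fingers": 0},{"tx": 0,"ty": 0,"tz": 0,"turn": 0,"fingers": 0},{"tx": 0,"ty": 0,"tz": 0,"turn": 0,"fingers": 0}]'

```text
clock: 9.5
tool_pos: [445.3, -208.0, 110.4]
ee_rot: [-0.001, 0.998, -0.067, -0.002]
wrist_force: [-0.6, -0.4, 0.2]
finger_gap: 85.3
grip_force: 0.0
```

```bash
python3 -c "
from h import *
go(436.3,-196.4,32,-7.7)"
```

```text
shift [-10.2 -10.2  78.5] turn [0.0] yaw -7.7 pos [ 445.3 -208.   110.4] gap 85.3 t 9.5
```

>>> carry_out --motion '[{"tx": -10.2,"ty": -10.2,"tz": 0,"turn": 0,"fingers": 0},{"tx": 0,"ty": 0,"tz": 20,"turn": 0,"fingers": 0},{"tx": 0,"ty": 0,"tz": 20,"turn": 0,"fingers": 0},{"tx": 0,"ty": 0,"tz": 20,"turn": 0,"fingers": 0},{"tx": 0,"ty": 0,"tz": 18.5,"turn": 0,"fingers": 0},{"tx": 0,"ty": 0,"tz": 0,"turn": 0,"fingers": 0},{"tx": 0,"ty": 0,"tz": 0,"turn": 0,"fingers": 1},{"tx": 0,"ty": 0,"tz": 0,"turn": 0,"fingers": 1},{"tx": 0,"ty": 0,"tz": 0,"turn": 0,"fingers": 1},{"tx": 0,"ty": 0,"tz": 0,"turn": 0,"fingers": 1},{"tx": 0,"ty": 0,"tz": 0,"turn": 0,"fingers": 1},{"tx": 0,"ty": 0,"tz": 0,"turn": 0,"fingers": 1},{"tx": 0,"ty": 0,"tz": 0,"turn": 0,"fingers": 1},{"tx": 0,"ty": 0,"tz": 0,"turn": 0,"fingers": 1},{"tx": 0,"ty": 0,"tz": -20,"turn": 0,"fingers": 1},{"tx": 0,"ty": 0,"tz": -40,"turn": 0,"fingers": 1},{"tx": 0,"ty": 0,"tz": -40,"turn": 0,"fingers": 1},{"tx": 0,"ty": 0,"tz": -20,"turn": 0,"fingers": 1},{"tx": 0,"ty": 0,"tz": 0,"turn": 0,"fingers": 1}]'

```text
clock: 11.4
tool_pos: [439.0, -198.1, 157.1]
ee_rot: [0.002, 0.998, -0.067, 0.004]
wrist_force: [0.4, -0.0, -0.7]
finger_gap: 48.1
grip_force: 62.1
```

```bash
python3 -c "
from h import *
C=cam('wrist');save(C,'w7.png')
go(560,-293,150,-7.7)"
```

```text
shift [134.   78.2   5.9] turn [-0.0] yaw -7.7 pos [ 437.7 -197.5  155.1] gap 48.2 t 11.45
```

View pics/w7.png

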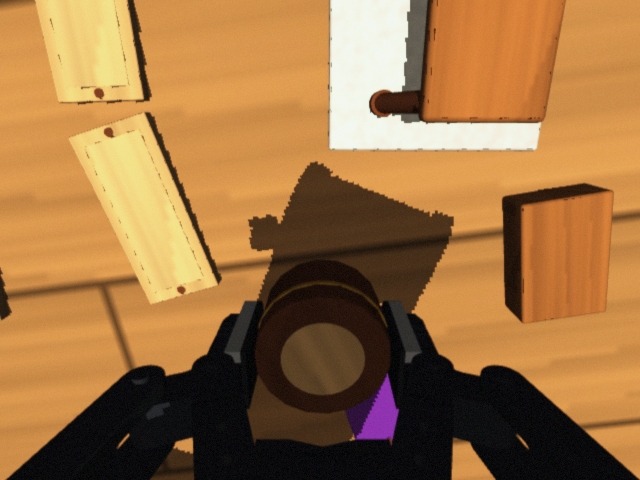

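The box is held upright between the fingers at (322,340). Now over to the stool.

>>> carry_out --motion '[{"tx": 26.7,"ty": 15.7,"tz": 0,"turn": 0,"fingers": 1},{"tx": 26.7,"ty": 15.7,"tz": 0,"turn": 0,"fingers": 1},{"tx": 26.7,"ty": 15.7,"tz": 0,"turn": 0,"fingers": 1},{"tx": 26.7,"ty": 15.7,"tz": 0,"turn": 0,"fingers": 1},{"tx": 26.6,"ty": 15.7,"tz": 0,"turn": 0,"fingers": 1},{"tx": 0,"ty": 0,"tz": 0,"turn": 0,"fingers": 1},{"tx": 0,"ty": 0,"tz": 0,"turn": 0,"fingers": 1}]'

```text
clock: 12.15
tool_pos: [557.4, -292.2, 150.7]
ee_rot: [-0.001, 0.998, -0.067, -0.002]
wrist_force: [0.1, -0.4, -0.8]
finger_gap: 48.7
grip_force: 62.2
```

```bash
python3 -c "
from h import *
C=cam('wrist');
go(559.3,-293.5,115,-7.7)
# stool front edge columns near the image top
g=C[0].astype(int)
for r in(100,130,160,200):
    b=(g[r].max(1)-g[r].min(1))>60; x=np.where(b)[0]; print(r,x.min(),x.max(),[int(k) for k in x[1:][np.diff(x)>6]][:8])
e=ray(C,[(0,0)],82)
print(proj(C,[[559.3+55*.991-s*30*.134*-1,-293.5-55*.134+s*30*.991,82] for s in(1,-1)]))
save(C,'w8.png')"
```

```text
shift [ 2.9  1.6 35.9] turn [-0.0] yaw -7.7 pos [ 556.8 -291.6  151. ] gap 48.8 t 12.2
100 0 629 [23]
130 0 622 [31, 428]
160 0 614 [39, 230, 379, 393, 425]
200 0 604 [50, 266, 360, 421]
[[261.04774485 164.0464513 ]
 [385.96194652 164.00785415]]
```

View pics/w8.png

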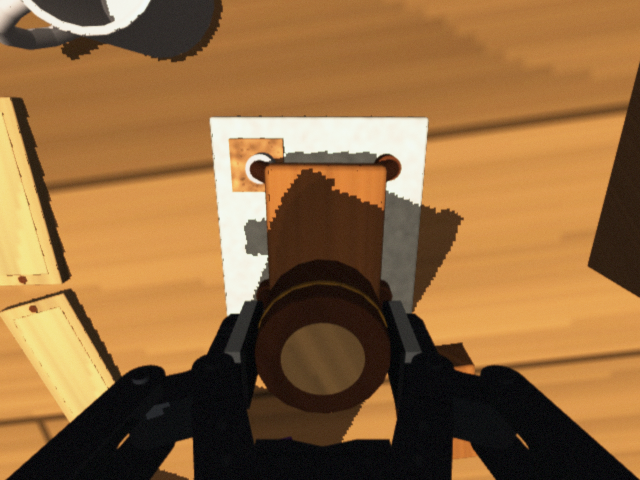

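The stool's front edge at (265..386,165) agrees with the prediction. Lowering the box now.

>>> carry_out --motion '[{"tx": 2.9,"ty": 1.9,"tz": 10,"turn": 0,"fingers": 1},{"tx": 0,"ty": 0,"tz": 12,"turn": 0,"fingers": 1},{"tx": 0,"ty": 0,"tz": 8,"turn": 0,"fingers": 1},{"tx": 0,"ty": 0,"tz": 3,"turn": 0,"fingers": 1},{"tx": 0,"ty": 0,"tz": 2,"turn": 0,"fingers": 1},{"tx": 0,"ty": 0,"tz": 1,"turn": 0,"fingers": 1},{"tx": 0,"ty": 0,"tz": 0,"turn": 0,"fingers": 1}]'

```text
clock: 12.9
tool_pos: [561.0, -294.9, 117.3]
ee_rot: [0.0, 0.998, -0.067, 0.0]
wrist_force: [0.1, 0.0, -0.5]
finger_gap: 48.7
grip_force: 62.3
```

>>> carry_out --motion '[{"tx": -0.8,"ty": -0.8,"tz": 1,"turn": 0,"fingers": 1},{"tx": 0,"ty": 0,"tz": 1,"turn": 0,"fingers": 1},{"tx": 0,"ty": 0,"tz": 0.7,"turn": 0,"fingers": 1},{"tx": 0,"ty": 0,"tz": 0,"turn": 0,"fingers": 1},{"tx": 0,"ty": 0,"tz": 0,"turn": 0,"fingers": 1}]'

```text
clock: 13.4
tool_pos: [561.0, -294.7, 116.9]
ee_rot: [0.001, 0.998, -0.067, 0.001]
wrist_force: [-2.2, 0.3, 10.4]
finger_gap: 48.3
grip_force: 63.4
```

Contact at about 10 N. Release and rise.

>>> carry_out --motion '[{"tx": 0,"ty": 0,"tz": -1,"turn": 0,"fingers": 1},{"tx": 0,"ty": 0,"tz": 0,"turn": 0,"fingers": 0},{"tx": 0,"ty": 0,"tz": 0,"turn": 0,"fingers": 0},{"tx": 0,"ty": 0,"tz": 0,"turn": 0,"fingers": 0},{"tx": 0,"ty": 0,"tz": 0,"turn": 0,"fingers": 0},{"tx": 0,"ty": 0,"tz": 0,"turn": 0,"fingers": 0},{"tx": 0,"ty": 0,"tz": -20,"turn": 0,"fingers": 0},{"tx": 0,"ty": 0,"tz": -30,"turn": 0,"fingers": 0},{"tx": 0,"ty": 0,"tz": -40,"turn": 0,"fingers": 0},{"tx": -20,"ty": 0,"tz": -40,"turn": 0,"fingers": 0},{"tx": -20,"ty": 0,"tz": -30,"turn": 0,"fingers": 0},{"tx": 0,"ty": 0,"tz": 0,"turn": 0,"fingers": 0},{"tx": 0,"ty": 0,"tz": 0,"turn": 0,"fingers": 0}]'

```text
clock: 14.7
tool_pos: [520.7, -288.7, 276.3]
ee_rot: [0.001, 0.998, -0.067, 0.001]
wrist_force: [-0.1, 0.4, -0.8]
finger_gap: 85.5
grip_force: 0.0
```

```bash
python3 -c "
from h import *
C=cam('wrist');save(C,'w9.png')
h=cv2.cvtColor(C[0],cv2.COLOR_RGB2HSV)
m=((h[...,2]>150)&(h[...,1]<150)&(h[...,1]>50)).astype(np.uint8)
u=proj(C,[559.3,-293.5,118])[0];print('pred',u)
for c in cv2.findContours(m,0,2)[0]:
    if cv2.contourArea(c)>200 and len(c)>5:
        e,ax,a=cv2.fitEllipse(c)
        if np.hypot(*(np.array(e)-u))<60: print(e,ax,ray(C,e,118))
g=C[0].astype(int);
uu=proj(C,[[559.3+a*.991+b*.134,-293.5-a*.134+b*.991,82] for a,b in((55,30),(55,-30),(-55,-30),(-55,30))]);print(uu.round())
for r in(int(uu[0,1])+12,int(uu[2,1])-12):
    s=g[r].max(1)-g[r].min(1); x0,x1=int(uu[:,0].min())-12,int(uu[:,0].max())+12; x=np.where(s[x0:x1]>25)[0]+x0;print(r,x.min(),x.max())
go(610,90,200,-7)
print(*plaques(cam('top')),sep='\n')"
```

```text
pred [320.76042974 173.21630638]
[[281.  93.]
 [360.  93.]
 [356. 231.]
 [286. 231.]]
105 271 371
219 269 356
shift [  37.9 -387.    75. ] turn [-0.7] yaw -7.7 pos [ 520.5 -288.4  274.9] gap 85.4 t 14.75
[450.7, -93.6, 170.1, 82.9, 9.3]
[474.5, 74.1, 142.7, 63.4, -13.5]
[611.4, -76.0, 129.0, 57.4, -5.9]
[608.9, 86.3, 129.1, 57.7, 14.9]
[614.8, 640.4, 231.4, 189.5, -86.1]
[687.9, 585.3, 106.2, 94.8, -84.1]
[903.7, 164.3, 135.8, 81.0, -0.0]
[904.3, 254.3, 135.7, 80.4, 0.3]
[903.7, 433.6, 135.9, 72.3, 0.1]
[912.0, 343.7, 152.6, 76.5, -0.0]
[1079.5, 458.5, 568.6, 32.0, -88.8]
```

```bash
python3 -c "
from h import *
go(540,240,290,18)"
```

```text
shift [ -51.5 -526.1  -15.3] turn [-25.7] yaw -7.7 pos [ 520.3 -288.3  274.1] gap 85.4 t 14.8
```

>>> carry_out --motion '[{"tx": -4.3,"ty": -43.8,"tz": -1.2,"turn": 0,"fingers": 0},{"tx": -4.3,"ty": -43.8,"tz": -1.2,"turn": 0,"fingers": 0},{"tx": -4.3,"ty": -43.8,"tz": -1.2,"turn": 0,"fingers": 0},{"tx": -4.3,"ty": -43.8,"tz": -1.2,"turn": 0,"fingers": 0},{"tx": -4.3,"ty": -43.8,"tz": -1.2,"turn": 0,"fingers": 0},{"tx": -4.3,"ty": -43.8,"tz": -1.2,"turn": 0,"fingers": 0},{"tx": -4.3,"ty": -43.8,"tz": -1.2,"turn": 0,"fingers": 0},{"tx": -4.3,"ty": -43.8,"tz": -1.2,"turn": 0,"fingers": 0},{"tx": -4.3,"ty": -43.8,"tz": -1.2,"turn": 0,"fingers": 0},{"tx": -4.3,"ty": -43.8,"tz": -1.2,"turn": 0,"fingers": 0},{"tx": -4.3,"ty": -43.8,"tz": -1.2,"turn": 0,"fingers": 0},{"tx": -4.3,"ty": -43.8,"tz": -1.2,"turn": 0,"fingers": 0},{"tx": 0,"ty": 0,"tz": 0,"turn": -8.5,"fingers": 0},{"tx": 0,"ty": 0,"tz": 0,"turn": -8.5,"fingers": 0},{"tx": 0,"ty": 0,"tz": 0,"turn": -8.5,"fingers": 0},{"tx": 0,"ty": 0,"tz": 0,"turn": 0,"fingers": 0}]'

```text
clock: 16.4
tool_pos: [539.6, 239.7, 287.4]
ee_rot: [0.0, 0.988, 0.155, -0.002]
wrist_force: [0.0, 0.0, 0.0]
finger_gap: 85.4
grip_force: 0.0
```

```bash
python3 -c "
from h import *
import pickle
C=cam('wrist');pickle.dump(C,open('w10.pkl','wb'));go(540,240,290,18)
print(proj(C,[[558,240,22],[678,279,82]]))
a=cv2.imread('pics/w9.png')[60:300,200:440]
b=C[0][:,:,::-1][0:330,150:550]
b=np.clip(b.astype(float)*1.3+15,0,255).astype(np.uint8)
m=np.zeros((500,800,3),np.uint8); m[:412,300:800]=cv2.resize(b,(500,412)); m[:300,:300]=cv2.resize(a,(300,300))
cv2.imwrite('pics/m1.png',m);print(*plaques(C),sep='\n')"
```

```text
shift [ 0.4 -0.4 -2.3] turn [-0.4] yaw 17.6 pos [539.7 239.5 287.7] gap 85.5 t 16.45
[[327.17001208 175.85391337]
 [328.35494866  19.7970405 ]]
[467.0, -77.8, 130.2, 55.1, 9.2]
[469.7, 74.2, 129.3, 55.3, -10.1]
[606.5, -75.3, 122.2, 55.4, -5.9]
[607.8, 86.2, 129.7, 55.2, 14.6]
[551.0, 557.1, 134.9, 14.6, 3.4]
```

View pics/m1.png

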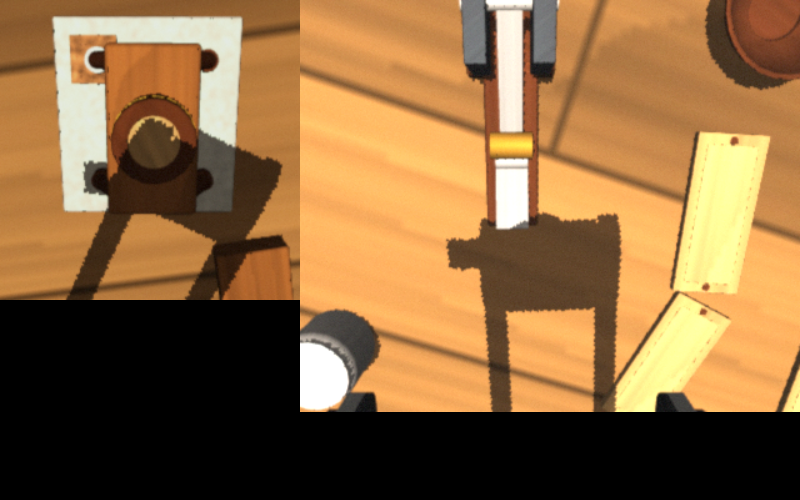

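On the left, the box stands upright in the middle of the level stool. On the right is the holder: tail edge about x 487..537 at row 220, post fronts at row 75 from x 466 to 556, arm and lip on the centre line at x≈511.

```bash
python3 -c "
from h import *
import pickle
C=pickle.load(open('w10.pkl','rb'))
f=lambda x,y:((x-300)*.8+150,y*.8)
t=ray(C,[f(487,220),f(537,220)],22);p=ray(C,[f(466,74),f(556,74)],82)
print(t,np.linalg.norm(t[1]-t[0]),p,np.linalg.norm(p[1]-p[0]))
d=p.mean(0)-t.mean(0);print(np.hypot(d[0],d[1]),np.degrees(np.arctan2(d[1],d[0])), t.mean(0),p.mean(0))
# red base edges: fit side edges
h=cv2.cvtColor(C[0],cv2.COLOR_RGB2HSV)
g=C[0].astype(int)
for r in range(75,178,8):
    row=C[0][r,285:360].astype(int); i=np.where((row[:,0]<140)&(row[:,0]-row[:,2]>25)&(row[:,0]>1.7*row[:,1]))[0]+285
    if len(i): q=ray(C,[(i.min()-.5,r),(i.max()+.5,r)],22); print(r,i.min(),i.max(),q[:,:2].round(1).tolist())
"
```

```text
[[549.44378147 266.07912936  22.        ]
 [561.65664813 228.17702666  22.        ]] 39.82114389898166 [[641.98179199 303.8544902   82.        ]
 [658.86267332 251.44760984  82.        ]] 55.058562131371026
99.66118397533565 17.834430167561266 [555.5502148  247.12807801  22.        ] [650.42223265 277.65105002  82.        ]
75 297 339 [[637.4, 295.6], [649.5, 258.0]]
83 298 340 [[631.2, 292.7], [643.4, 254.9]]
91 298 340 [[624.6, 290.7], [636.8, 252.7]]
99 298 339 [[617.9, 288.7], [629.9, 251.4]]
107 298 339 [[611.1, 286.7], [623.2, 249.1]]
115 299 339 [[604.5, 283.8], [616.4, 246.8]]
123 299 339 [[597.6, 281.7], [609.5, 244.5]]
131 299 339 [[590.5, 279.5], [602.6, 242.1]]
139 299 339 [[583.4, 277.4], [595.5, 239.7]]
147 299 339 [[576.1, 275.2], [588.4, 237.3]]
155 300 339 [[569.1, 272.1], [581.1, 234.9]]
163 300 339 [[561.7, 269.9], [573.8, 232.4]]
171 300 339 [[554.2, 267.6], [566.3, 229.9]]
```

```bash
python3 -c "
from h import *
import pickle
C=pickle.load(open('w10.pkl','rb'));g=C[0].astype(int)
for u in(303,336): print(u,[(v,g[v,u].tolist()) for v in range(168,184)])
for u in(288,350): print(u,[(v,g[v,u].sum()//3) for v in range(30,70)])
for v in (176,177): print(ray(C,[(303,v),(336,v)],22).mean(0))
for v in (45,50,55): print(v,ray(C,[(319,v)],82))
for v in (60,62): print(v,ray(C,[(319,v)],22),ray(C,[(319,v)],0))
"
```

```text
303 [(168, [104, 50, 25]), (169, [109, 52, 29]), (170, [107, 53, 29]), (171, [104, 49, 24]), (172, [104, 49, 23]), (173, [108, 55, 28]), (174, [105, 49, 25]), (175, [109, 52, 28]), (176, [105, 50, 23]), (177, [76, 38, 19]), (178, [47, 21, 13]), (179, [33, 17, 10]), (180, [34, 20, 15]), (181, [50, 33, 16]), (182, [63, 42, 23]), (183, [65, 45, 25])]
336 [(168, [106, 53, 31]), (169, [106, 50, 25]), (170, [105, 49, 25]), (171, [104, 52, 22]), (172, [103, 50, 23]), (173, [79, 42, 23]), (174, [46, 24, 14]), (175, [33, 15, 6]), (176, [28, 13, 3]), (177, [33, 13, 11]), (178, [31, 17, 11]), (179, [32, 18, 13]), (180, [42, 26, 16]), (181, [57, 37, 20]), (182, [61, 41, 22]), (183, [59, 39, 17])]
288 [(30, np.int64(82)), (31, np.int64(83)), (32, np.int64(83)), (33, np.int64(84)), (34, np.int64(85)), (35, np.int64(85)), (36, np.int64(83)), (37, np.int64(85)), (38, np.int64(84)), (39, np.int64(87)), (40, np.int64(86)), (41, np.int64(85)), (42, np.int64(86)), (43, np.int64(83)), (44, np.int64(84)), (45, np.int64(81)), (46, np.int64(81)), (47, np.int64(78)), (48, np.int64(82)), (49, np.int64(81)), (
[... 895 characters left out ...]
11)), (55, np.int64(10)), (56, np.int64(11)), (57, np.int64(14)), (58, np.int64(14)), (59, np.int64(4)), (60, np.int64(6)), (61, np.int64(8)), (62, np.int64(22)), (63, np.int64(29)), (64, np.int64(31)), (65, np.int64(40)), (66, np.int64(74)), (67, np.int64(88)), (68, np.int64(92)), (69, np.int64(90))]
[555.51971894 247.22272058  22.        ]
[554.56944794 246.91907719  22.        ]
45 [[659.798554   280.48134207  82.        ]]
50 [[656.53663148 279.44055791  82.        ]]
55 [[653.24979203 278.39182349  82.        ]]
60 [[655.72268718 279.71678114  22.        ]] [[657.84383116 280.59008353   0.        ]]
62 [[654.14390335 279.21303735  22.        ]] [[656.17453764 280.05746074   0.        ]]
```

```bash
cat >> h.py <<'E'
TH=18.2; PF=np.array([656.3,279.4])
def hold(x,y=0):
    c,s=np.cos(np.radians(TH)),np.sin(np.radians(TH)); return PF+(x-50)*np.array([c,s])+y*np.array([-s,c])
def pick(p,z,d=48):
    a=np.radians(p[4]); go(p[0]-d*np.cos(a),p[1]-d*np.sin(a),z,p[4])
E
python3 -c "
from h import *
pick([607.8,86.3,0,0,14.7],100)"
```

```text
shift [-28.8 164.1 187.8] turn [2.9] yaw 17.6 pos [539.7 239.5 287.7] gap 85.5 t 16.45
```

>>> carry_out --motion '[{"tx": -7.2,"ty": 41,"tz": 20,"turn": 2.9,"fingers": 0},{"tx": -5.2,"ty": 41.5,"tz": 40,"turn": 0,"fingers": 0},{"tx": -5.2,"ty": 41.5,"tz": 40,"turn": 0,"fingers": 0},{"tx": -5.2,"ty": 41.5,"tz": 40,"turn": 0,"fingers": 0},{"tx": 0,"ty": 0,"tz": 40,"turn": 0,"fingers": 0},{"tx": 0,"ty": 0,"tz": 0,"turn": 0,"fingers": 0},{"tx": 0,"ty": 0,"tz": 0,"turn": 0,"fingers": 0}]'

```text
clock: 17.15
tool_pos: [559.8, 90.5, 125.4]
ee_rot: [-0.0, 0.992, 0.128, -0.001]
wrist_force: [0.8, -0.4, 1.5]
finger_gap: 85.4
grip_force: 0.0
```

```bash
python3 -c "
from h import *
C=cam('wrist');print(*plaques(C),sep='\n')
pick([607.8,86.3,0,0,14.7],25)"
```

```text
[506.1, -71.4, 55.4, 49.8, -80.8]
[455.0, 65.0, 104.6, 56.8, 3.4]
[610.2, -75.8, 130.0, 55.5, -5.9]
[626.5, 91.0, 90.5, 55.5, 14.7]
shift [ -4.1  16.4 101.8] turn [0.1] yaw 14.8 pos [561.1  91.  126.9] gap 85.4 t 17.2
```

>>> carry_out --motion '[{"tx": -4.1,"ty": 16.4,"tz": 20,"turn": 0,"fingers": 0},{"tx": 0,"ty": 0,"tz": 25,"turn": 0,"fingers": 0},{"tx": 0,"ty": 0,"tz": 25,"turn": 0,"fingers": 0},{"tx": 0,"ty": 0,"tz": 18,"turn": 0,"fingers": 0},{"tx": 0,"ty": 0,"tz": 10,"turn": 0,"fingers": 0},{"tx": 0,"ty": 0,"tz": 3.8,"turn": 0,"fingers": 0},{"tx": 0,"ty": 0,"tz": 0,"turn": 0,"fingers": 0},{"tx": 0,"ty": 0,"tz": 0,"turn": 0,"fingers": 0}]'

```text
clock: 18.0
tool_pos: [561.7, 74.0, 25.5]
ee_rot: [0.0, 0.992, 0.13, 0.001]
wrist_force: [-0.9, -0.4, 0.8]
finger_gap: 85.6
grip_force: 0.0
```

```bash
python3 -c "
from h import *
pick([607.8,86.3,0,0,14.7],25)
print(env.state()['wrist_force'])"
```

```text
shift [-0.3 -0.2  0.5] turn [0.2] yaw 14.9 pos [561.7  74.   25.5] gap 85.6 t 18.0
[-0.85340762 -0.39856252  0.82049466]
```

>>> carry_out --motion '[{"tx": 0,"ty": 0,"tz": 0,"turn": 0,"fingers": 1},{"tx": 0,"ty": 0,"tz": 0,"turn": 0,"fingers": 1},{"tx": 0,"ty": 0,"tz": 0,"turn": 0,"fingers": 1},{"tx": 0,"ty": 0,"tz": 0,"turn": 0,"fingers": 1},{"tx": 0,"ty": 0,"tz": 0,"turn": 0,"fingers": 1},{"tx": 0,"ty": 0,"tz": 0,"turn": 0,"fingers": 1},{"tx": 0,"ty": 0,"tz": 0,"turn": 0,"fingers": 1}]'

```text
clock: 18.7
tool_pos: [561.1, 73.6, 25.5]
ee_rot: [0.0, 0.992, 0.13, 0.001]
wrist_force: [-1.6, 1.1, 6.7]
finger_gap: 53.7
grip_force: 62.2
```

>>> carry_out --motion '[{"tx": 0,"ty": 0,"tz": -10,"turn": 0,"fingers": 1},{"tx": 0,"ty": 0,"tz": -25,"turn": 0,"fingers": 1},{"tx": 0,"ty": 0,"tz": -30,"turn": 0,"fingers": 1},{"tx": 0,"ty": 0,"tz": -25,"turn": 0,"fingers": 1},{"tx": 0,"ty": 0,"tz": 0,"turn": 0,"fingers": 1},{"tx": 0,"ty": 0,"tz": 0,"turn": 0,"fingers": 1}]'

```text
clock: 19.3
tool_pos: [560.8, 73.6, 115.2]
ee_rot: [0.0, 0.992, 0.129, 0.001]
wrist_force: [0.7, 1.1, -0.8]
finger_gap: 53.7
grip_force: 63.4
```

```bash
python3 -c "
from h import *
s=env.state();z=s['tool_pos'][2]; C=cam('wrist');print(*plaques(C,z-25.5+10),sep='\n'); print(s['wrist_force'],s['tool_pos'])
h=hold(-185);print(h);go(h[0],h[1],100,TH)
save(C,'w11.png')
m=cv2.inRange(cv2.cvtColor(C[0],cv2.COLOR_RGB2HSV),(12,60,150),(32,150,255))
for r in range(60,300,20):
    x=np.where(m[r,200:440])[0]+200
    if len(x): print(r,x.min(),x.max())
"
```

```text
[512.7, -14.3, 24.2, 20.9, 17.6]
[523.2, 74.8, 43.8, 19.6, -0.4]
[565.7, -4.2, 32.9, 18.2, -80.6]
[622.5, -7.8, 77.7, 33.2, -5.8]
[627.9, 91.2, 87.9, 55.5, 15.2]
[ 0.71543526  1.06811127 -0.75095956] [560.82855195  73.60496566 115.17004384]
[433.05656789 206.00129415]
shift [ -88.7 -160.6   14.3] turn [-3.3] yaw 14.9 pos [560.   73.5 114.2] gap 53.5 t 19.35
60 234 406
80 235 406
100 238 404
120 239 402
140 240 402
160 241 401
180 242 399
200 244 397
220 245 396
240 259 395
260 282 395
```

>>> carry_out --motion '[{"tx": -18.5,"ty": -33.5,"tz": 0,"turn": 0,"fingers": 1},{"tx": -18.5,"ty": -33.5,"tz": 0,"turn": 0,"fingers": 1},{"tx": -18.5,"ty": -33.5,"tz": 5,"turn": 0,"fingers": 1},{"tx": -18.5,"ty": -33.5,"tz": 5,"turn": 0,"fingers": 1},{"tx": -18.5,"ty": -33.5,"tz": 5,"turn": 0,"fingers": 1},{"tx": 0,"ty": 0,"tz": 0,"turn": -3.3,"fingers": 1},{"tx": 0,"ty": 0,"tz": 0,"turn": 0,"fingers": 1},{"tx": 0,"ty": 0,"tz": 0,"turn": 0,"fingers": 1}]'

```text
clock: 20.15
tool_pos: [427.9, 211.6, 98.5]
ee_rot: [0.0, 0.988, 0.158, -0.001]
wrist_force: [0.7, -1.0, 0.0]
finger_gap: 53.6
grip_force: 63.5
```

```bash
python3 -c "
from h import *
h=hold(-185);go(h[0],h[1],51.5,TH);print(env.state()['grip_force'])"
```

```text
shift [ 3.2  6.9 47. ] turn [-0.1] yaw 18.1 pos [427.9 211.6  98.5] gap 53.6 t 20.15
63.45477104187012
```

>>> carry_out --motion '[{"tx": 3.2,"ty": 6.9,"tz": 15,"turn": 0,"fingers": 1},{"tx": 0,"ty": 0,"tz": 15,"turn": 0,"fingers": 1},{"tx": 0,"ty": 0,"tz": 10,"turn": 0,"fingers": 1},{"tx": 0,"ty": 0,"tz": 7,"turn": 0,"fingers": 1},{"tx": 0,"ty": 0,"tz": 0,"turn": 0,"fingers": 1},{"tx": 0,"ty": 0,"tz": 0,"turn": 0,"fingers": 1}]'

```text
clock: 20.75
tool_pos: [433.5, 206.1, 52.3]
ee_rot: [0.0, 0.987, 0.158, -0.0]
wrist_force: [-0.6, 0.2, -0.2]
finger_gap: 53.6
grip_force: 63.5
```

```bash
python3 -c "
from h import *
h=hold(-185);go(h[0],h[1],51.5,TH)
C=cam('wrist');i=C[0][:,:,::-1][0:360,120:520];i=np.clip(i.astype(float)*1.3+15,0,255).astype(np.uint8)
cv2.imwrite('pics/w12.png',cv2.resize(i,None,fx=1.6,fy=1.6))
print(proj(C,[[*hold(-60,20),22],[*hold(-60,-20),22],[*hold(50,28),82],[*hold(50,-28),82],[*hold(-60,0),41]]).round())"
```

```text
shift [-0.5 -0.1  0.8] turn [-0.0] yaw 18.2 pos [433.5 206.1  52.3] gap 53.6 t 20.75
[[  260.   -26.]
 [  381.   -26.]
 [    8. -1640.]
 [  618. -1643.]
 [  320.   -48.]]
```

View pics/w12.png

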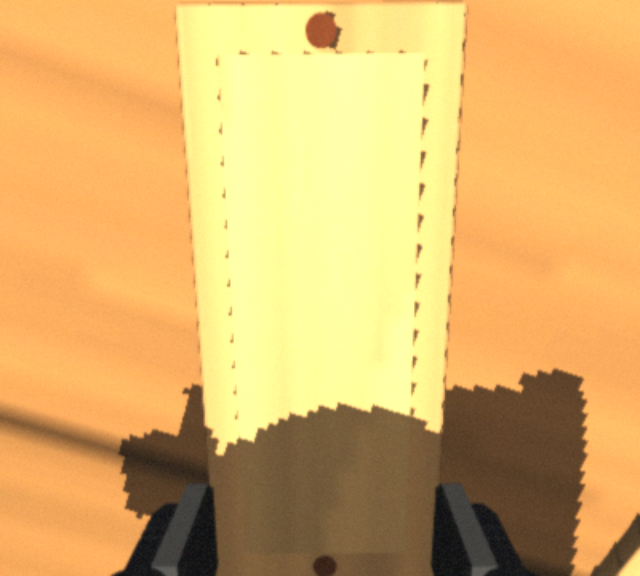

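The plaque is gripped straight, with its far end spanning x 178..466, and the holder is just out of view ahead. Inserting.

>>> carry_out --motion '[{"tx": 8,"ty": 0,"tz": 0,"turn": 0,"fingers": 1},{"tx": 8,"ty": 0,"tz": 0,"turn": 0,"fingers": 1},{"tx": 8,"ty": 0,"tz": 0,"turn": 0,"fingers": 1},{"tx": 8,"ty": 0,"tz": 0,"turn": 0,"fingers": 1},{"tx": 8,"ty": 0,"tz": 0,"turn": 0,"fingers": 1},{"tx": 8,"ty": 0,"tz": 0,"turn": 0,"fingers": 1},{"tx": 8,"ty": 0,"tz": 0,"turn": 0,"fingers": 1},{"tx": 8,"ty": 0,"tz": 0,"turn": 0,"fingers": 1},{"tx": 0,"ty": 0,"tz": 0,"turn": 0,"fingers": 1}]'

```text
clock: 21.7
tool_pos: [496.7, 227.0, 52.5]
ee_rot: [-0.0, 0.987, 0.158, 0.002]
wrist_force: [-0.0, -0.5, -1.2]
finger_gap: 53.7
grip_force: 63.4
```

```bash
python3 -c "
from h import *
h=hold(-63);go(h[0],h[1],51,TH);print(env.state()['wrist_force'])
C=cam('wrist');i=C[0][:,:,::-1];cv2.imwrite('pics/w13.png',i)
print(proj(C,[[*hold(-60,20),22],[*hold(-60,-20),22],[*hold(50,28),82],[*hold(50,-28),82]]).round())"
```

```text
shift [55.   0.1  1.7] turn [-0.0] yaw 18.2 pos [496.7 227.   52.5] gap 53.7 t 21.7
[-0.02819589 -0.53080288 -1.23379879]
[[ 269.  175.]
 [ 373.  175.]
 [ 131. -498.]
 [ 506. -498.]]
```

>>> carry_out --motion '[{"tx": 8,"ty": 0,"tz": 0,"turn": 0,"fingers": 1},{"tx": 8,"ty": 0,"tz": 0,"turn": 0,"fingers": 1},{"tx": 8,"ty": 0,"tz": 0,"turn": 0,"fingers": 1},{"tx": 8,"ty": 0,"tz": 0,"turn": 0,"fingers": 1},{"tx": 8,"ty": 0,"tz": 0,"turn": 0,"fingers": 1},{"tx": 5,"ty": 0,"tz": 1,"turn": 0,"fingers": 1},{"tx": 3,"ty": 0,"tz": 1,"turn": 0,"fingers": 1},{"tx": 2,"ty": 0,"tz": 1,"turn": 0,"fingers": 1},{"tx": 0,"ty": 0,"tz": 0,"turn": 0,"fingers": 1}]'

```text
clock: 22.65
tool_pos: [541.9, 241.8, 49.1]
ee_rot: [-0.0, 0.987, 0.158, 0.0]
wrist_force: [0.5, -0.8, -2.0]
finger_gap: 53.8
grip_force: 63.4
```

```bash
python3 -c "
from h import *
h=hold(-63);go(h[0],h[1],48,TH);print(yaw().T@env.state()['wrist_force'])"
```

```text
shift [7.5 0.  1.1] turn [-0.0] yaw 18.2 pos [541.9 241.8  49.1] gap 53.8 t 22.65
[0.23425922 0.91433044 2.03574529]
```

>>> carry_out --motion '[{"tx": 2,"ty": 0,"tz": 0.5,"turn": 0,"fingers": 1},{"tx": 2,"ty": 0,"tz": 0,"turn": 0,"fingers": 1},{"tx": 2,"ty": 0,"tz": 0,"turn": 0,"fingers": 1},{"tx": 1,"ty": 0,"tz": 0,"turn": 0,"fingers": 1},{"tx": 1,"ty": 0,"tz": 0,"turn": 0,"fingers": 1},{"tx": 0,"ty": 0,"tz": 0,"turn": 0,"fingers": 1}]'

```text
clock: 23.25
tool_pos: [548.2, 244.0, 48.5]
ee_rot: [0.0, 0.987, 0.158, -0.001]
wrist_force: [-3.8, -1.2, -1.4]
finger_gap: 53.8
grip_force: 63.4
```

```bash
python3 -c "
from h import *
h=hold(-63);go(h[0],h[1],48,TH);print(yaw().T@env.state()['wrist_force'])"
```

```text
shift [0.7 0.1 0.5] turn [-0.0] yaw 18.2 pos [548.2 244.   48.5] gap 53.8 t 23.25
[-3.94003062 -0.03103507  1.40479454]
```

>>> carry_out --motion '[{"tx": 1.5,"ty": 0,"tz": 0.7,"turn": 0,"fingers": 1},{"tx": 0.5,"ty": 0,"tz": 0,"turn": 0,"fingers": 1},{"tx": 0,"ty": 0,"tz": 0,"turn": 0,"fingers": 1},{"tx": 0,"ty": 0,"tz": 0,"turn": 0,"fingers": 0},{"tx": 0,"ty": 0,"tz": 0,"turn": 0,"fingers": 0},{"tx": 0,"ty": 0,"tz": 0,"turn": 0,"fingers": 0},{"tx": 0,"ty": 0,"tz": 0,"turn": 0,"fingers": 0},{"tx": 0,"ty": 0,"tz": 0,"turn": 0,"fingers": 0},{"tx": 0,"ty": 0,"tz": -20,"turn": 0,"fingers": 0},{"tx": 0,"ty": 0,"tz": -30,"turn": 0,"fingers": 0},{"tx": -10,"ty": 0,"tz": -40,"turn": 0,"fingers": 0},{"tx": -30,"ty": 0,"tz": -40,"turn": 0,"fingers": 0},{"tx": -30,"ty": 0,"tz": -40,"turn": 0,"fingers": 0},{"tx": 0,"ty": 0,"tz": 0,"turn": 0,"fingers": 0}]'

```text
clock: 24.65
tool_pos: [484.0, 223.1, 223.6]
ee_rot: [-0.001, 0.987, 0.158, 0.004]
wrist_force: [1.1, 0.0, 0.1]
finger_gap: 85.3
grip_force: 0.0
```

```bash
python3 -c "
from h import *
C=cam('wrist');print(*plaques(C,32),sep='\n');print(hold(-15)); save(C,'w14.png')
print(*plaques(cam('top'),10),sep='\n')
pick([469.7,74.2,0,0,-10.1],100)"
```

```text
[473.3, -56.3, 121.0, 51.7, 9.4]
[475.5, 85.6, 120.8, 51.7, -10.1]
[582.7, 254.9, 105.0, 55.3, 18.5]
[594.55181665 259.0982303 ]
[128.1, -516.2, 145.7, 48.1, -88.5]
[95.8, -421.4, 273.3, 105.6, -89.6]
[293.3, -543.9, 94.7, 78.6, -53.7]
[464.3, -94.7, 144.2, 89.4, 9.3]
[470.1, 83.9, 134.5, 80.6, -10.0]
[597.9, 264.2, 131.4, 58.5, 18.1]
[611.5, -76.5, 129.3, 58.6, -5.9]
[629.4, 677.6, 213.4, 51.4, 52.8]
[690.5, 585.6, 106.3, 99.6, -84.3]
[646.6, -639.0, 304.1, 118.6, -1.1]
[759.5, 5.8, 96.0, 52.8, 77.0]
[770.2, -403.1, 217.5, 53.1, -86.8]
[881.6, -617.1, 171.4, 80.3, 85.8]
[869.6, 701.7, 170.4, 112.4, 63.5]
[935.8, -462.7, 183.3, 65.1, -88.8]
[903.8, 254.1, 136.6, 80.6, -0.1]
[906.7, 163.9, 141.8, 81.8, -0.0]
[903.6, 433.5, 136.2, 72.4, -0.0]
[925.2, 600.1, 186.2, 86.1, -82.4]
[911.9, 343.8, 152.7, 76.6, -0.0]
[1079.5, 459.7, 571.0, 32.0, -88.8]
shift [-103.8  114.1  119.2] turn [28.3] yaw 18.2 pos [485.  223.2 219.6] gap 85.1 t 24.75
```

>>> carry_out --motion '[{"tx": -34.6,"ty": 38,"tz": 0,"turn": 0,"fingers": 0},{"tx": -34.6,"ty": 38,"tz": 20,"turn": 0,"fingers": 0},{"tx": -34.6,"ty": 38,"tz": 30,"turn": 0,"fingers": 0},{"tx": 0,"ty": 0,"tz": 30,"turn": 7,"fingers": 0},{"tx": 0,"ty": 0,"tz": 30,"turn": 7,"fingers": 0},{"tx": 0,"ty": 0,"tz": 0,"turn": 7,"fingers": 0},{"tx": 0,"ty": 0,"tz": 0,"turn": 7.3,"fingers": 0},{"tx": 0,"ty": 0,"tz": 0,"turn": 0,"fingers": 0},{"tx": 0,"ty": 0,"tz": 0,"turn": 0,"fingers": 0}]'

```text
clock: 25.65
tool_pos: [427.6, 95.4, 113.7]
ee_rot: [0.0, 0.996, -0.087, -0.001]
wrist_force: [0.3, -0.1, 0.1]
finger_gap: 85.0
grip_force: 0.0
```

```bash
python3 -c "
from h import *
C=cam('wrist');print(*plaques(C,10),sep='\n');save(C,'w15.png')
pick([469.7,74.2,0,0,-10.1],25)"
```

```text
[490.0, 70.5, 87.2, 55.4, -10.1]
[551.0, 237.1, 40.7, 20.2, -25.0]
[465.8, -71.0, 130.3, 44.9, 7.5]
shift [-2.8 13.6 89. ] turn [0.1] yaw -10.0 pos [427.6  95.5 114. ] gap 85.3 t 25.7
```

>>> carry_out --motion '[{"tx": -2.8,"ty": 13.6,"tz": 15,"turn": 0,"fingers": 0},{"tx": 0,"ty": 0,"tz": 20,"turn": 0,"fingers": 0},{"tx": 0,"ty": 0,"tz": 20,"turn": 0,"fingers": 0},{"tx": 0,"ty": 0,"tz": 20,"turn": 0,"fingers": 0},{"tx": 0,"ty": 0,"tz": 10,"turn": 0,"fingers": 0},{"tx": 0,"ty": 0,"tz": 4,"turn": 0,"fingers": 0},{"tx": 0,"ty": 0,"tz": 0,"turn": 0,"fingers": 0},{"tx": 0,"ty": 0,"tz": 0,"turn": 0,"fingers": 1},{"tx": 0,"ty": 0,"tz": 0,"turn": 0,"fingers": 1},{"tx": 0,"ty": 0,"tz": 0,"turn": 0,"fingers": 1},{"tx": 0,"ty": 0,"tz": 0,"turn": 0,"fingers": 1},{"tx": 0,"ty": 0,"tz": 0,"turn": 0,"fingers": 1},{"tx": 0,"ty": 0,"tz": 0,"turn": 0,"fingers": 1}]'

```text
clock: 27.0
tool_pos: [423.0, 82.7, 27.0]
ee_rot: [-0.0, 0.996, -0.088, 0.001]
wrist_force: [-0.8, -0.4, 8.7]
finger_gap: 53.5
grip_force: 61.1
```

```bash
python3 -c "
from h import *
pick([469.7,74.2,0,0,-10.1],110)"
```

```text
shift [ -0.3   0.1 -83. ] turn [-0.0] yaw -10.1 pos [423.   82.7  27. ] gap 53.5 t 27.0
```

>>> carry_out --motion '[{"tx": 0,"ty": 0,"tz": -10,"turn": 0,"fingers": 1},{"tx": 0,"ty": 0,"tz": -25,"turn": 0,"fingers": 1},{"tx": 0,"ty": 0,"tz": -30,"turn": 0,"fingers": 1},{"tx": 0,"ty": 0,"tz": -15,"turn": 0,"fingers": 1},{"tx": -3,"ty": -31,"tz": 0,"turn": 0,"fingers": 1},{"tx": -3,"ty": -31,"tz": 0,"turn": 0,"fingers": 1},{"tx": -3,"ty": -31,"tz": 0,"turn": 0,"fingers": 1},{"tx": -3,"ty": -31,"tz": 0,"turn": 0,"fingers": 1},{"tx": 0,"ty": 0,"tz": 0,"turn": -7,"fingers": 1},{"tx": 0,"ty": 0,"tz": 0,"turn": -7,"fingers": 1},{"tx": 0,"ty": 0,"tz": 0,"turn": -7,"fingers": 1},{"tx": 0,"ty": 0,"tz": 0,"turn": -7.3,"fingers": 1},{"tx": 0,"ty": 0,"tz": 0,"turn": 0,"fingers": 1},{"tx": 0,"ty": 0,"tz": 0,"turn": 0,"fingers": 1}]'

```text
clock: 28.4
tool_pos: [432.3, 206.8, 106.3]
ee_rot: [-0.0, 0.988, 0.157, 0.0]
wrist_force: [0.2, -0.8, -0.8]
finger_gap: 53.7
grip_force: 63.2
```

```bash
cat >> h.py <<'E'
def held():
    """held plaque in tool coords: far end along x (expect 113), lateral offset at far end (expect 0), width"""
    C=cam('wrist'); s=env.state(); p=s['tool_pos']; m=yaw()
    hsv=cv2.cvtColor(C[0],cv2.COLOR_RGB2HSV); k=cv2.inRange(hsv,(12,60,150),(32,150,255)); k=cv2.morphologyEx(k,cv2.MORPH_OPEN,np.ones((3,3)))
    n,l=cv2.connectedComponents(k); L=l[180,320]; c=cv2.findContours((l==L).astype(np.uint8),0,2)[0][0]
    q=(ray(C,c[:,0],p[2]-17)-p)@m
    (x,y),(w,h),a=cv2.minAreaRect(q[:,:2].astype(np.float32)); print('held far',q[:,0].max().round(1),'mid y',round(y,1),'w',round(min(w,h),1),'ang',round((a+45)%90-45,1))
E
python3 -c "
from h import *
held();h=hold(-185);go(h[0],h[1],63,TH);print(env.state()['grip_force'])"
```

```text
held far 114.0 mid y 0.2 w 55.2 ang -0.3
shift [ 0.5  1.  43.2] turn [-0.2] yaw 18.0 pos [432.3 206.8 106.2] gap 53.3 t 28.45
63.195698261260986
```

>>> carry_out --motion '[{"tx": 0.5,"ty": 1,"tz": 15,"turn": -0.2,"fingers": 1},{"tx": 0,"ty": 0,"tz": 15,"turn": 0,"fingers": 1},{"tx": 0,"ty": 0,"tz": 13,"turn": 0,"fingers": 1},{"tx": 0,"ty": 0,"tz": 0,"turn": 0,"fingers": 1},{"tx": 8,"ty": 0,"tz": 0,"turn": 0,"fingers": 1},{"tx": 8,"ty": 0,"tz": 0,"turn": 0,"fingers": 1},{"tx": 8,"ty": 0,"tz": 0,"turn": 0,"fingers": 1},{"tx": 8,"ty": 0,"tz": 0,"turn": 0,"fingers": 1},{"tx": 8,"ty": 0,"tz": 0,"turn": 0,"fingers": 1},{"tx": 8,"ty": 0,"tz": 0,"turn": 0,"fingers": 1},{"tx": 8,"ty": 0,"tz": 0,"turn": 0,"fingers": 1},{"tx": 8,"ty": 0,"tz": 0,"turn": 0,"fingers": 1},{"tx": 0,"ty": 0,"tz": 0,"turn": 0,"fingers": 1}]'

```text
clock: 29.75
tool_pos: [496.6, 227.1, 63.0]
ee_rot: [-0.0, 0.987, 0.16, 0.002]
wrist_force: [0.0, 0.2, -0.9]
finger_gap: 53.6
grip_force: 63.1
```

```bash
python3 -c "
from h import *
h=hold(-64);go(h[0],h[1],61,TH);print(yaw().T@env.state()['wrist_force'],env.state()['grip_force'])"
```

```text
shift [54.   0.4  2.2] turn [0.2] yaw 18.4 pos [496.6 227.1  63. ] gap 53.6 t 29.75
[ 0.07196307 -0.19779857  0.94238011] 63.13027739524841
```

>>> carry_out --motion '[{"tx": 8,"ty": 0,"tz": 0,"turn": 0.2,"fingers": 1},{"tx": 8,"ty": 0,"tz": 0,"turn": 0,"fingers": 1},{"tx": 8,"ty": 0.4,"tz": 0,"turn": 0,"fingers": 1},{"tx": 8,"ty": 0,"tz": 0,"turn": 0,"fingers": 1},{"tx": 8,"ty": 0,"tz": 0,"turn": 0,"fingers": 1},{"tx": 5,"ty": 0,"tz": 1,"turn": 0,"fingers": 1},{"tx": 3,"ty": 0,"tz": 1,"turn": 0,"fingers": 1},{"tx": 2,"ty": 0,"tz": 1,"turn": 0,"fingers": 1},{"tx": 2,"ty": 0,"tz": 0,"turn": 0,"fingers": 1},{"tx": 1.5,"ty": 0,"tz": 0,"turn": 0,"fingers": 1},{"tx": 0,"ty": 0,"tz": 0,"turn": 0,"fingers": 1}]'

```text
clock: 30.85
tool_pos: [545.0, 242.6, 59.8]
ee_rot: [-0.0, 0.987, 0.158, 0.0]
wrist_force: [-1.3, 0.3, -1.9]
finger_gap: 53.4
grip_force: 63.3
```

```bash
python3 -c "
from h import *
h=hold(-64);go(h[0],h[1],59,TH);print(yaw().T@env.state()['wrist_force'],env.state()['grip_force'])"
```

```text
shift [ 3.3 -0.2  0.8] turn [-0.0] yaw 18.2 pos [545.  242.6  59.8] gap 53.4 t 30.85
[-1.1487374  -0.677058    1.86946106] 63.25650215148926
```

>>> carry_out --motion '[{"tx": 1.5,"ty": 0,"tz": 0.5,"turn": 0,"fingers": 1},{"tx": 1.5,"ty": 0,"tz": 0,"turn": 0,"fingers": 1},{"tx": 1,"ty": 0,"tz": 0,"turn": 0,"fingers": 1},{"tx": 0,"ty": 0,"tz": 0,"turn": 0,"fingers": 1}]'

```text
clock: 31.25
tool_pos: [548.9, 243.9, 59.3]
ee_rot: [-0.0, 0.987, 0.158, 0.0]
wrist_force: [-0.5, 0.5, -0.7]
finger_gap: 53.3
grip_force: 63.3
```

>>> carry_out --motion '[{"tx": 1,"ty": 0,"tz": 0,"turn": 0,"fingers": 1},{"tx": 1,"ty": 0,"tz": 0,"turn": 0,"fingers": 1},{"tx": 1,"ty": 0,"tz": 0,"turn": 0,"fingers": 1},{"tx": 0,"ty": 0,"tz": 0,"turn": 0,"fingers": 1}]'

```text
clock: 31.65
tool_pos: [550.0, 244.2, 59.2]
ee_rot: [0.0, 0.987, 0.158, -0.002]
wrist_force: [-5.5, -1.7, 2.7]
finger_gap: 53.3
grip_force: 63.7
```

>>> carry_out --motion '[{"tx": 1,"ty": 0,"tz": 0,"turn": 0,"fingers": 1},{"tx": 0,"ty": 0,"tz": 0,"turn": 0,"fingers": 1},{"tx": 0,"ty": 0,"tz": 0,"turn": 0,"fingers": 0},{"tx": 0,"ty": 0,"tz": 0,"turn": 0,"fingers": 0},{"tx": 0,"ty": 0,"tz": 0,"turn": 0,"fingers": 0},{"tx": 0,"ty": 0,"tz": 0,"turn": 0,"fingers": 0},{"tx": 0,"ty": 0,"tz": 0,"turn": 0,"fingers": 0},{"tx": 0,"ty": 0,"tz": -20,"turn": 0,"fingers": 0},{"tx": 0,"ty": 0,"tz": -30,"turn": 0,"fingers": 0},{"tx": -10,"ty": 0,"tz": -40,"turn": 0,"fingers": 0},{"tx": -30,"ty": 0,"tz": -40,"turn": 0,"fingers": 0},{"tx": -30,"ty": 0,"tz": -30,"turn": 0,"fingers": 0},{"tx": 0,"ty": 0,"tz": 0,"turn": 0,"fingers": 0}]'

```text
clock: 32.95
tool_pos: [484.5, 222.9, 223.7]
ee_rot: [-0.001, 0.987, 0.158, 0.003]
wrist_force: [0.5, 1.3, -0.6]
finger_gap: 85.4
grip_force: 0.0
```

```bash
python3 -c "
from h import *
C=cam('wrist');print(*plaques(C,42),sep='\n');print(*plaques(C,10),sep='\n');save(C,'w16.png')
print(*[p for p in plaques(cam('top'),10) if abs(p[1])<300 and p[0]<750 and p[0]>350],sep='\n')
pick([467.5,-77.8,0,0,9.3],110)"
```

```text
[476.3, -46.5, 117.5, 49.9, 9.4]
[581.7, 254.1, 102.4, 55.4, 18.3]
[467.2, -77.8, 129.9, 55.2, 9.4]
[583.8, 254.8, 113.2, 61.2, 18.3]
[461.6, -90.5, 148.2, 80.3, 9.3]
[599.1, 267.1, 133.0, 60.6, 18.5]
[610.8, -83.3, 129.3, 72.2, -5.9]
shift [-159.5  272.8  109.8] turn [8.9] yaw 18.2 pos [486.1 223.3 220.4] gap 85.4 t 33.05
```

>>> carry_out --motion '[{"tx": -23,"ty": 39.3,"tz": 0,"turn": 0,"fingers": 0},{"tx": -23,"ty": 39.3,"tz": 10,"turn": 0,"fingers": 0},{"tx": -23,"ty": 39.3,"tz": 15,"turn": 0,"fingers": 0},{"tx": -23,"ty": 39.3,"tz": 20,"turn": 0,"fingers": 0},{"tx": -23,"ty": 39.3,"tz": 20,"turn": 0,"fingers": 0},{"tx": -23,"ty": 39.3,"tz": 20,"turn": 0,"fingers": 0},{"tx": -23,"ty": 39.3,"tz": 20,"turn": 0,"fingers": 0},{"tx": 0,"ty": 0,"tz": 0,"turn": 4.5,"fingers": 0},{"tx": 0,"ty": 0,"tz": 0,"turn": 4.4,"fingers": 0},{"tx": 0,"ty": 0,"tz": 0,"turn": 0,"fingers": 0}]'

```text
clock: 34.05
tool_pos: [418.7, -89.3, 112.6]
ee_rot: [-0.0, 0.997, 0.08, -0.001]
wrist_force: [-0.6, -0.5, -0.4]
finger_gap: 85.3
grip_force: 0.0
```

```bash
python3 -c "
from h import *
C=cam('wrist');print(*plaques(C,10),sep='\n')
pick([467.3,-77.8,0,0,9.4],25)"
```

```text
[481.5, -75.2, 99.9, 55.5, 9.3]
[547.5, -84.3, 27.6, 11.1, -80.9]
shift [ 1.8 -2.9 88. ] turn [-0.1] yaw 9.3 pos [418.8 -88.9 113. ] gap 85.3 t 34.1
```

>>> carry_out --motion '[{"tx": 1.8,"ty": -2.9,"tz": 15,"turn": 0,"fingers": 0},{"tx": 0,"ty": 0,"tz": 20,"turn": 0,"fingers": 0},{"tx": 0,"ty": 0,"tz": 20,"turn": 0,"fingers": 0},{"tx": 0,"ty": 0,"tz": 20,"turn": 0,"fingers": 0},{"tx": 0,"ty": 0,"tz": 9,"turn": 0,"fingers": 0},{"tx": 0,"ty": 0,"tz": 4,"turn": 0,"fingers": 0},{"tx": 0,"ty": 0,"tz": 0,"turn": 0,"fingers": 0},{"tx": 0,"ty": 0,"tz": 0,"turn": 0,"fingers": 1},{"tx": 0,"ty": 0,"tz": 0,"turn": 0,"fingers": 1},{"tx": 0,"ty": 0,"tz": 0,"turn": 0,"fingers": 1},{"tx": 0,"ty": 0,"tz": 0,"turn": 0,"fingers": 1},{"tx": 0,"ty": 0,"tz": 0,"turn": 0,"fingers": 1},{"tx": 0,"ty": 0,"tz": 0,"turn": 0,"fingers": 1}]'

```text
clock: 35.4
tool_pos: [420.7, -85.5, 27.6]
ee_rot: [0.0, 0.997, 0.081, 0.001]
wrist_force: [0.3, 0.9, 9.1]
finger_gap: 53.2
grip_force: 61.1
```

```bash
python3 -c "
from h import *
h=hold(-185);go(h[0],h[1],110,TH)"
```

```text
shift [  59.5 -285.5  -82.6] turn [-8.9] yaw 9.3 pos [420.7 -85.5  27.6] gap 53.2 t 35.4
```

>>> carry_out --motion '[{"tx": 0,"ty": 0,"tz": -10,"turn": 0,"fingers": 1},{"tx": 0,"ty": 0,"tz": -25,"turn": 0,"fingers": 1},{"tx": 0,"ty": 0,"tz": -30,"turn": 0,"fingers": 1},{"tx": 0,"ty": 0,"tz": -17,"turn": 0,"fingers": 1},{"tx": 7.5,"ty": -36,"tz": 0,"turn": 0,"fingers": 1},{"tx": 7.5,"ty": -36,"tz": 0,"turn": 0,"fingers": 1},{"tx": 7.5,"ty": -36,"tz": 0,"turn": 0,"fingers": 1},{"tx": 7.5,"ty": -36,"tz": 0,"turn": 0,"fingers": 1},{"tx": 7.5,"ty": -36,"tz": 0,"turn": 0,"fingers": 1},{"tx": 7.5,"ty": -36,"tz": 0,"turn": 0,"fingers": 1},{"tx": 7.5,"ty": -36,"tz": 0,"turn": 0,"fingers": 1},{"tx": 7,"ty": -34,"tz": 0,"turn": 0,"fingers": 1},{"tx": 0,"ty": 0,"tz": 0,"turn": -4.5,"fingers": 1},{"tx": 0,"ty": 0,"tz": 0,"turn": -4.4,"fingers": 1},{"tx": 0,"ty": 0,"tz": 0,"turn": 0,"fingers": 1},{"tx": 0,"ty": 0,"tz": 0,"turn": 0,"fingers": 1}]'

```text
clock: 37.0
tool_pos: [432.6, 206.5, 108.7]
ee_rot: [-0.0, 0.988, 0.157, 0.0]
wrist_force: [-0.2, -0.6, -1.1]
finger_gap: 53.3
grip_force: 63.2
```

```bash
python3 -c "
from h import *
held();h=hold(-185);go(h[0],h[1],73.5,TH);print(env.state()['grip_force'])"
```

```text
held far 113.9 mid y -0.2 w 54.9 ang -0.5
shift [ 0.3  0.5 35.2] turn [-0.1] yaw 18.1 pos [432.6 206.3 108.7] gap 53.2 t 37.05
63.16693067550659
```

>>> carry_out --motion '[{"tx": 0.3,"ty": 0.5,"tz": 15,"turn": -0.1,"fingers": 1},{"tx": 0,"ty": 0,"tz": 15,"turn": 0,"fingers": 1},{"tx": 0,"ty": 0,"tz": 5,"turn": 0,"fingers": 1},{"tx": 0,"ty": 0,"tz": 0,"turn": 0,"fingers": 1},{"tx": 8,"ty": 0,"tz": 0,"turn": 0,"fingers": 1},{"tx": 8,"ty": 0,"tz": 0,"turn": 0,"fingers": 1},{"tx": 8,"ty": 0,"tz": 0,"turn": 0,"fingers": 1},{"tx": 8,"ty": 0,"tz": 0,"turn": 0,"fingers": 1},{"tx": 8,"ty": 0,"tz": 0,"turn": 0,"fingers": 1},{"tx": 8,"ty": 0,"tz": 0,"turn": 0,"fingers": 1},{"tx": 8,"ty": 0,"tz": 0,"turn": 0,"fingers": 1},{"tx": 8,"ty": 0,"tz": 0,"turn": 0,"fingers": 1},{"tx": 0,"ty": 0,"tz": 0,"turn": 0,"fingers": 1}]'

```text
clock: 38.35
tool_pos: [496.7, 227.2, 73.5]
ee_rot: [-0.0, 0.987, 0.159, 0.002]
wrist_force: [1.4, -0.0, -0.9]
finger_gap: 53.2
grip_force: 63.1
```

```bash
python3 -c "
from h import *
h=hold(-64);go(h[0],h[1],71,TH);print(yaw().T@env.state()['wrist_force'],env.state()['grip_force'])"
```

```text
shift [53.9  0.3  2.8] turn [0.1] yaw 18.3 pos [496.7 227.2  73.5] gap 53.2 t 38.35
[1.36156341 0.48131935 0.91178226] 63.074480295181274
```

>>> carry_out --motion '[{"tx": 8,"ty": 0,"tz": 0,"turn": 0.1,"fingers": 1},{"tx": 8,"ty": 0,"tz": 0,"turn": 0,"fingers": 1},{"tx": 8,"ty": 0.3,"tz": 0,"turn": 0,"fingers": 1},{"tx": 8,"ty": 0,"tz": 0,"turn": 0,"fingers": 1},{"tx": 8,"ty": 0,"tz": 0,"turn": 0,"fingers": 1},{"tx": 5,"ty": 0,"tz": 1,"turn": 0,"fingers": 1},{"tx": 3,"ty": 0,"tz": 1,"turn": 0,"fingers": 1},{"tx": 2,"ty": 0,"tz": 1,"turn": 0,"fingers": 1},{"tx": 2,"ty": 0,"tz": 0.5,"turn": 0,"fingers": 1},{"tx": 2,"ty": 0,"tz": 0,"turn": 0,"fingers": 1},{"tx": 1,"ty": 0,"tz": 0,"turn": 0,"fingers": 1},{"tx": 1,"ty": 0,"tz": 0,"turn": 0,"fingers": 1},{"tx": 1,"ty": 0,"tz": 0,"turn": 0,"fingers": 1},{"tx": 0,"ty": 0,"tz": 0,"turn": 0,"fingers": 1}]'

```text
clock: 39.75
tool_pos: [548.5, 243.9, 69.8]
ee_rot: [-0.0, 0.987, 0.158, 0.0]
wrist_force: [-0.9, 0.0, -1.2]
finger_gap: 53.3
grip_force: 63.2
```

```bash
python3 -c "
from h import *
h=hold(-63);go(h[0],h[1],69.6,TH);print(yaw().T@env.state()['wrist_force'],env.state()['grip_force'])"
```

```text
shift [ 0.5 -0.1  0.2] turn [-0.0] yaw 18.2 pos [548.5 243.9  69.8] gap 53.3 t 39.75
[-0.82655729 -0.29271256  1.17176356] 63.24946045875549
```

>>> carry_out --motion '[{"tx": 1,"ty": 0,"tz": 0,"turn": 0,"fingers": 1},{"tx": 1,"ty": 0,"tz": 0,"turn": 0,"fingers": 1},{"tx": 1,"ty": 0,"tz": 0,"turn": 0,"fingers": 1},{"tx": 0,"ty": 0,"tz": 0,"turn": 0,"fingers": 1}]'

```text
clock: 40.15
tool_pos: [549.5, 244.2, 69.7]
ee_rot: [0.0, 0.987, 0.158, -0.002]
wrist_force: [-4.5, -1.3, 2.4]
finger_gap: 53.1
grip_force: 63.7
```

>>> carry_out --motion '[{"tx": 1,"ty": 0,"tz": 0,"turn": 0,"fingers": 1},{"tx": 0,"ty": 0,"tz": 0,"turn": 0,"fingers": 1},{"tx": 0,"ty": 0,"tz": 0,"turn": 0,"fingers": 0},{"tx": 0,"ty": 0,"tz": 0,"turn": 0,"fingers": 0},{"tx": 0,"ty": 0,"tz": 0,"turn": 0,"fingers": 0},{"tx": 0,"ty": 0,"tz": 0,"turn": 0,"fingers": 0},{"tx": 0,"ty": 0,"tz": 0,"turn": 0,"fingers": 0},{"tx": 0,"ty": 0,"tz": -20,"turn": 0,"fingers": 0},{"tx": 0,"ty": 0,"tz": -30,"turn": 0,"fingers": 0},{"tx": -10,"ty": 0,"tz": -40,"turn": 0,"fingers": 0},{"tx": -30,"ty": 0,"tz": -40,"turn": 0,"fingers": 0},{"tx": -30,"ty": 0,"tz": -30,"turn": 0,"fingers": 0},{"tx": 0,"ty": 0,"tz": 0,"turn": 0,"fingers": 0}]'

```text
clock: 41.45
tool_pos: [484.1, 223.0, 234.2]
ee_rot: [-0.001, 0.987, 0.158, 0.003]
wrist_force: [0.5, 0.9, -0.4]
finger_gap: 85.3
grip_force: 0.0
```

```bash
python3 -c "
from h import *
C=cam('wrist');print(*plaques(C,52),sep='\n');print(*plaques(C,10),sep='\n');save(C,'w17.png')
print(*[p for p in plaques(cam('top'),10) if abs(p[1])<300 and p[0]<750 and p[0]>350],sep='\n')
pick([611,-75.7,0,0,-5.9],110)"
```

```text
[560.0, -12.7, 35.3, 17.3, 32.7]
[581.4, 254.5, 102.6, 55.3, 18.6]
[559.7, -49.0, 40.2, 19.7, 32.7]
[584.1, 255.4, 116.9, 63.0, 18.6]
[611.6, -75.9, 129.3, 57.7, -6.1]
[600.2, 269.4, 135.1, 60.7, 18.8]
shift [-18.5 303.6 120.8] turn [24.1] yaw 18.2 pos [485.6 223.3 230.9] gap 85.3 t 41.55
```

>>> carry_out --motion '[{"tx": -2.7,"ty": 43.7,"tz": 0,"turn": 0,"fingers": 0},{"tx": -2.7,"ty": 43.7,"tz": 10,"turn": 0,"fingers": 0},{"tx": -2.7,"ty": 43.7,"tz": 20,"turn": 0,"fingers": 0},{"tx": -2.7,"ty": 43.7,"tz": 20,"turn": 0,"fingers": 0},{"tx": -2.7,"ty": 43.7,"tz": 20,"turn": 0,"fingers": 0},{"tx": -2.7,"ty": 43.7,"tz": 25,"turn": 0,"fingers": 0},{"tx": -2.7,"ty": 43.7,"tz": 25,"turn": 0,"fingers": 0},{"tx": 0,"ty": 0,"tz": 0,"turn": 8,"fingers": 0},{"tx": 0,"ty": 0,"tz": 0,"turn": 8,"fingers": 0},{"tx": 0,"ty": 0,"tz": 0,"turn": 8,"fingers": 0},{"tx": 0,"ty": 0,"tz": 0,"turn": 0,"fingers": 0}]'

```text
clock: 42.65
tool_pos: [562.7, -73.1, 108.0]
ee_rot: [-0.0, 0.999, -0.051, -0.001]
wrist_force: [0.8, 0.3, -0.8]
finger_gap: 85.5
grip_force: 0.0
```

```bash
python3 -c "
from h import *
C=cam('wrist');print(*plaques(C,10),sep='\n')
pick([611,-75.8,0,0,-5.9],25)"
```

```text
[634.7, -78.0, 80.2, 55.6, -5.9]
shift [ 0.5 -2.  83.3] turn [0.2] yaw -5.7 pos [562.7 -72.9 108.3] gap 85.4 t 42.7
```

>>> carry_out --motion '[{"tx": 0.5,"ty": -2,"tz": 15,"turn": 0.2,"fingers": 0},{"tx": 0,"ty": 0,"tz": 20,"turn": 0,"fingers": 0},{"tx": 0,"ty": 0,"tz": 20,"turn": 0,"fingers": 0},{"tx": 0,"ty": 0,"tz": 16,"turn": 0,"fingers": 0},{"tx": 0,"ty": 0,"tz": 9,"turn": 0,"fingers": 0},{"tx": 0,"ty": 0,"tz": 3,"turn": 0,"fingers": 0},{"tx": 0,"ty": 0,"tz": 0,"turn": 0,"fingers": 0},{"tx": 0,"ty": 0,"tz": 0,"turn": 0,"fingers": 1},{"tx": 0,"ty": 0,"tz": 0,"turn": 0,"fingers": 1},{"tx": 0,"ty": 0,"tz": 0,"turn": 0,"fingers": 1},{"tx": 0,"ty": 0,"tz": 0,"turn": 0,"fingers": 1},{"tx": 0,"ty": 0,"tz": 0,"turn": 0,"fingers": 1},{"tx": 0,"ty": 0,"tz": 0,"turn": 0,"fingers": 1}]'

```text
clock: 44.0
tool_pos: [564.1, -70.8, 28.7]
ee_rot: [0.0, 0.999, -0.052, 0.001]
wrist_force: [-0.2, 0.4, 6.1]
finger_gap: 52.8
grip_force: 61.5
```

```bash
python3 -c "
from h import *
h=hold(-187);go(h[0],h[1],115,TH)"
```

```text
shift [-160.9 -260.8  -86.7] turn [-24.2] yaw -6.0 pos [564.1 -70.8  28.7] gap 52.8 t 44.0
```

>>> carry_out --motion '[{"tx": 0,"ty": 0,"tz": -10,"turn": 0,"fingers": 1},{"tx": 0,"ty": 0,"tz": -25,"turn": 0,"fingers": 1},{"tx": 0,"ty": 0,"tz": -30,"turn": 0,"fingers": 1},{"tx": 0,"ty": 0,"tz": -22,"turn": 0,"fingers": 1},{"tx": -20,"ty": -32.5,"tz": 0,"turn": 0,"fingers": 1},{"tx": -20,"ty": -32.5,"tz": 0,"turn": 0,"fingers": 1},{"tx": -20,"ty": -32.5,"tz": 0,"turn": 0,"fingers": 1},{"tx": -20,"ty": -32.5,"tz": 0,"turn": 0,"fingers": 1},{"tx": -20,"ty": -32.5,"tz": 0,"turn": 0,"fingers": 1},{"tx": -20,"ty": -32.5,"tz": 0,"turn": 0,"fingers": 1},{"tx": -20,"ty": -32.5,"tz": 0,"turn": 0,"fingers": 1},{"tx": -20,"ty": -32.5,"tz": 0,"turn": 0,"fingers": 1},{"tx": 0,"ty": 0,"tz": 0,"turn": -8,"fingers": 1},{"tx": 0,"ty": 0,"tz": 0,"turn": -8,"fingers": 1},{"tx": 0,"ty": 0,"tz": 0,"turn": -8.2,"fingers": 1},{"tx": 0,"ty": 0,"tz": 0,"turn": 0,"fingers": 1},{"tx": 0,"ty": 0,"tz": 0,"turn": 0,"fingers": 1}]'

```text
clock: 45.7
tool_pos: [431.7, 204.7, 114.7]
ee_rot: [-0.0, 0.988, 0.156, 0.0]
wrist_force: [-0.2, 0.4, -0.9]
finger_gap: 52.6
grip_force: 62.9
```

```bash
python3 -c "
from h import *
held();h=hold(-187);go(h[0],h[1],84.7,TH);print(env.state()['grip_force'])"
```

```text
held far 114.0 mid y -0.2 w 54.5 ang -0.6
shift [-0.3 -0.9 29.9] turn [-0.2] yaw 18.0 pos [431.7 204.6 114.6] gap 52.5 t 45.75
62.90339539758861
```

>>> carry_out --motion '[{"tx": -0.3,"ty": -0.9,"tz": 15,"turn": -0.2,"fingers": 1},{"tx": 0,"ty": 0,"tz": 10,"turn": 0,"fingers": 1},{"tx": 0,"ty": 0,"tz": 5,"turn": 0,"fingers": 1},{"tx": 0,"ty": 0,"tz": 0,"turn": 0,"fingers": 1},{"tx": 8,"ty": 0,"tz": 0,"turn": 0,"fingers": 1},{"tx": 8,"ty": 0,"tz": 0,"turn": 0,"fingers": 1},{"tx": 8,"ty": 0,"tz": 0,"turn": 0,"fingers": 1},{"tx": 8,"ty": 0,"tz": 0,"turn": 0,"fingers": 1},{"tx": 8,"ty": 0,"tz": 0,"turn": 0,"fingers": 1},{"tx": 8,"ty": 0,"tz": 0,"turn": 0,"fingers": 1},{"tx": 8,"ty": 0,"tz": 0,"turn": 0,"fingers": 1},{"tx": 8,"ty": 0,"tz": 0,"turn": 0,"fingers": 1},{"tx": 0,"ty": 0,"tz": 0,"turn": 0,"fingers": 1}]'

```text
clock: 47.05
tool_pos: [494.2, 226.4, 84.4]
ee_rot: [-0.0, 0.987, 0.16, 0.002]
wrist_force: [0.7, 0.3, -0.8]
finger_gap: 52.8
grip_force: 62.8
```

```bash
python3 -c "
from h import *
h=hold(-63);go(h[0],h[1],80.8,TH);print(yaw().T@env.state()['wrist_force'],env.state()['grip_force'])"
```

```text
shift [57.5  0.5  3.8] turn [0.2] yaw 18.4 pos [494.2 226.4  84.4] gap 52.8 t 47.05
[ 0.72010321 -0.07971294  0.80975079] 62.84354680683464
```

>>> carry_out --motion '[{"tx": 8,"ty": 0,"tz": 0,"turn": 0.2,"fingers": 1},{"tx": 8,"ty": 0,"tz": 0,"turn": 0,"fingers": 1},{"tx": 8,"ty": 0.5,"tz": 0,"turn": 0,"fingers": 1},{"tx": 8,"ty": 0,"tz": 0,"turn": 0,"fingers": 1},{"tx": 8,"ty": 0,"tz": 0,"turn": 0,"fingers": 1},{"tx": 7,"ty": 0,"tz": 1,"turn": 0,"fingers": 1},{"tx": 3,"ty": 0,"tz": 1,"turn": 0,"fingers": 1},{"tx": 2,"ty": 0,"tz": 1,"turn": 0,"fingers": 1},{"tx": 2,"ty": 0,"tz": 0.5,"turn": 0,"fingers": 1},{"tx": 2,"ty": 0,"tz": 0,"turn": 0,"fingers": 1},{"tx": 1,"ty": 0,"tz": 0,"turn": 0,"fingers": 1},{"tx": 1,"ty": 0,"tz": 0,"turn": 0,"fingers": 1},{"tx": 1,"ty": 0,"tz": 0,"turn": 0,"fingers": 1},{"tx": 0,"ty": 0,"tz": 0,"turn": 0,"fingers": 1}]'

```text
clock: 48.45
tool_pos: [547.6, 243.5, 80.8]
ee_rot: [0.0, 0.987, 0.158, -0.0]
wrist_force: [-3.9, -1.3, 3.6]
finger_gap: 52.7
grip_force: 63.9
```

```bash
python3 -c "
from h import *
h=hold(-63);go(h[0],h[1],80.8,TH);print(yaw().T@env.state()['wrist_force'],env.state()['grip_force'])"
```

```text
shift [ 1.4 -0.2 -0. ] turn [-0.0] yaw 18.2 pos [547.6 243.5  80.8] gap 52.7 t 48.45
[-4.12521915e+00 -1.23468460e-03 -3.60715516e+00] 63.91278147697449
```

>>> carry_out --motion '[{"tx": 0,"ty": 0,"tz": -0.5,"turn": 0,"fingers": 1},{"tx": 1,"ty": 0,"tz": 0,"turn": 0,"fingers": 1},{"tx": 1,"ty": 0,"tz": 0,"turn": 0,"fingers": 1},{"tx": 0,"ty": 0,"tz": 0,"turn": 0,"fingers": 1}]'

```text
clock: 48.85
tool_pos: [550.2, 244.3, 81.0]
ee_rot: [-0.0, 0.987, 0.158, 0.0]
wrist_force: [-0.9, -0.5, -0.8]
finger_gap: 52.6
grip_force: 63.1
```

>>> carry_out --motion '[{"tx": 1,"ty": 0,"tz": 0,"turn": 0,"fingers": 1},{"tx": 1,"ty": 0,"tz": 0,"turn": 0,"fingers": 1},{"tx": 0,"ty": 0,"tz": 0,"turn": 0,"fingers": 1}]'

```text
clock: 49.15
tool_pos: [550.3, 244.3, 80.8]
ee_rot: [0.0, 0.987, 0.158, -0.002]
wrist_force: [-4.3, -1.7, -0.3]
finger_gap: 52.6
grip_force: 63.4
```

Against the posts. Release, rise and inspect.

>>> carry_out --motion '[{"tx": 1,"ty": 0,"tz": 0.3,"turn": 0,"fingers": 1},{"tx": 0,"ty": 0,"tz": 0,"turn": 0,"fingers": 1},{"tx": 0,"ty": 0,"tz": 0,"turn": 0,"fingers": 0},{"tx": 0,"ty": 0,"tz": 0,"turn": 0,"fingers": 0},{"tx": 0,"ty": 0,"tz": 0,"turn": 0,"fingers": 0},{"tx": 0,"ty": 0,"tz": 0,"turn": 0,"fingers": 0},{"tx": 0,"ty": 0,"tz": 0,"turn": 0,"fingers": 0},{"tx": 0,"ty": 0,"tz": -20,"turn": 0,"fingers": 0},{"tx": 0,"ty": 0,"tz": -30,"turn": 0,"fingers": 0},{"tx": -10,"ty": 0,"tz": -40,"turn": 0,"fingers": 0},{"tx": -30,"ty": 0,"tz": -40,"turn": 0,"fingers": 0},{"tx": -40,"ty": 0,"tz": -30,"turn": 0,"fingers": 0},{"tx": -40,"ty": 0,"tz": -20,"turn": 0,"fingers": 0},{"tx": 0,"ty": 0,"tz": 0,"turn": 0,"fingers": 0},{"tx": 0,"ty": 0,"tz": 0,"turn": 0,"fingers": 0}]'

```text
clock: 50.65
tool_pos: [438.6, 207.7, 261.9]
ee_rot: [-0.0, 0.987, 0.158, 0.002]
wrist_force: [0.6, 0.3, 0.2]
finger_gap: 85.4
grip_force: 0.0
```

```bash
python3 -c "
from h import *
C=cam('wrist');print(*plaques(C,62),sep='\n');print(hold(-15),hold(-80))
T=cam('top');S=cam('scene')
def crop(C,P,r,s):
    u,v=proj(C,P)[0].astype(int);v0,u0=max(v-r,0),max(u-r,0);return cv2.resize(C[0][v0:v0+2*r,u0:u0+2*r,::-1],(s,s),interpolation=cv2.INTER_CUBIC)
m=np.zeros((600,800,3),np.uint8)
m[:300,:300]=crop(S,[595,259,50],45,300);m[300:,:300]=crop(S,[560,-292,80],45,300)
m[300:,300:600]=crop(T,[560,-292,80],50,300)
m[:300,300:700]=cv2.resize(C[0][:,:,::-1],(400,300))
cv2.imwrite('pics/fin.png',m)
# pads in pile side alignment
"
```

```text
[560.5, 247.3, 57.8, 55.5, 18.2]
[594.55181665 259.0982303 ] [532.8036333  238.79646059]
```

View pics/fin.png

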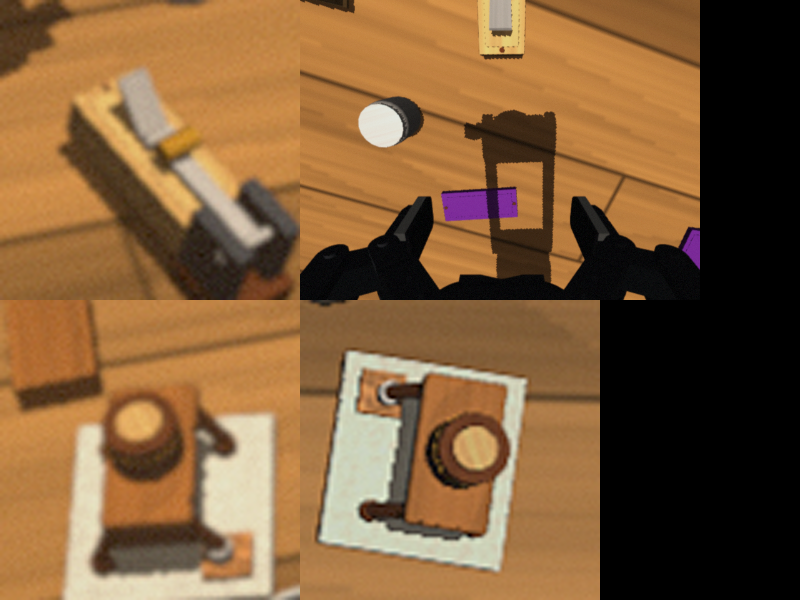

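The pile is neat under the arm and the stool is level with its shoe on the pad. I'll check numerically that the box is centred before handing in.

```bash
python3 -c "
from h import *
T=cam('top');S=cam('scene')
def o(C,P,r): u,v=proj(C,P)[0].astype(int);return np.array([u-r,v-r])
P=[560,-292,80]
t=o(T,P,50)+np.array([477-300,447-300])/3; s=o(S,P,45)+np.array([142,422-300])*.3
print('cap',tri(T,[t],S,[s]),ray(T,t,118),ray(S,s,118))
tt=o(T,P,50)+(np.array([(427,373),(510,385),(487,535),(405,523)])-300)/3
q=ray(T,tt,82);print('top',q.round(1),q.mean(0))
ss=o(S,P,45)+(np.array([(112,391),(200,388),(199,524),(103,524)])-np.array([0,300]))*.3
q=ray(S,ss,82);print('top',q.round(1),q.mean(0))"
```

```text
cap [[ 560.31572699 -293.87493145  117.05562834]] [[ 559.33679394 -296.91979623  118.        ]] [[ 562.12368398 -291.52843089  118.        ]]
top [[ 615.5 -272.9   82. ]
 [ 608.2 -332.3   82. ]
 [ 500.4 -316.1   82. ]
 [ 507.6 -257.8   82. ]] [ 557.92705939 -294.77992653   82.        ]
top [[ 505.9 -313.1   82. ]
 [ 516.6 -254.2   82. ]
 [ 624.9 -266.6   82. ]
 [ 611.  -327.2   82. ]] [ 564.61488762 -290.28386889   82.        ]
```

```bash
python3 -c "
from h import *
print(hand_in())"
```

```text
the job is handed in; nothing more can be done
None
```

The job is handed in: the stool stands level with its short leg on the pad, the keepsake box stands upright within about 2 mm of the middle of its top, and all four plaques lie stacked under the arm, each pushed back to the posts.

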